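Put the bench tools away under the strip lamp

TASK

Clear the bench: lay both wood chisels in the narrow tray and the hammer in the wide tray, each lying down wholly inside its tray with nothing hanging over the walls. The trays stand beneath a low strip lamp, so go in slanting from the near side without knocking the lamp or its posts, and leave everything else on the bench where it is.

Things in the scene. Friction and masses are not known exactly. Their poses are not given: they have to be found in the camera images.
- chisel_big_grip (a point): large wood chisel, 165 mm long, 160 g, lying flat: wooden handle 28 mm wide, 26 high, 105 long, then a flat steel blade. Point on the handle half-way up (13 mm over the bench), near the balance point, 30 mm behind the blade, 75 mm from the butt, 90 mm from the tip. x runs from butt to tip, z up. At the start the butt is nearest the robot, x within 0.35 rad of straight ahead
- chisel_big_butt (a point): middle of the butt end of the large chisel's handle
- chisel_big_tip (a point): tip of the large chisel's blade; the blade is 60 mm long, 24 wide, 5 thick, in line with the handle's axis
- chisel_big: the large chisel as a whole; origin on the underside, 13 mm below chisel_big_grip
- chisel_small_grip (a point): small wood chisel, 140 mm long, 100 g, lying flat: wooden handle 24 mm wide, 22 high, 90 long, then a flat steel blade. Point on the handle half-way up (11 mm over the bench), near the balance point, 25 mm behind the blade, 65 mm from the butt, 75 mm from the tip. x runs from butt to tip, z up. At the start the tip is nearest the robot, x within 0.35 rad of straight back at it
- chisel_small_butt (a point): middle of the butt end of the small chisel's handle
- chisel_small_tip (a point): tip of the small chisel's blade; the blade is 50 mm long, 14 wide, 5 thick, in line with the handle's axis
- chisel_small: the small chisel as a whole; origin on the underside, 11 mm below chisel_small_grip
- hammer_grip (a point): hammer, 167 mm long, 330 g, lying flat: wooden handle 22 mm wide, 24 high, steel head across its end. Point on the handle half-way up (12 mm over the bench), 45 mm behind the middle of the head, 110 mm from the butt; it balances about 12 mm nearer the head. x runs from butt to head, z up. At the start the butt is nearest the robot, x within 0.35 rad of straight ahead
- hammer_butt (a point): middle of the butt end of the hammer's handle
- hammer_head (a point): middle of the hammer's head; the head is 88 mm long across the handle (y), 24 mm thick (x), 28 mm high
- hammer: the hammer as a whole; origin on the underside, 12 mm below hammer_grip
- tray_narrow: narrow open metal tray for the chisels, fixed to the bench: 210 mm (x, pointing away from the robot) by 120 mm (y) by 45 mm high outside, walls and floor 5 mm thick; origin at the centre of its underside, z up
- tray_wide: wide open metal tray for the hammer, fixed to the bench: 210 mm (x, away from the robot) by 180 mm (y) by 45 mm high outside, walls and floor 5 mm thick; origin at the centre of its underside. The trays stand side by side, 170 mm between centres, in either order, axes parallel
- lamp_under (a point): middle of the underside of the white strip lamp that hangs across the middle of both trays, 270 mm above the bench: 100 mm wide (x, same direction as the trays' x), 340 mm long (y), top 305 mm above the bench. The front 55 mm of each tray, on the robot's side, is not covered
- lamp: the lamp with its two posts, fixed to the bench; origin on the bench below the lamp's middle. The 14 mm posts stand on the side away from the robot, at x = +140 mm, y = +/-140 mm, with arms to the lamp's top; nothing stands on the near side
- sanding_block: bystander: cork block 100 x 60 x 32 mm, between the tools and the trays; origin under its centre
- tape_measure: bystander: black tape measure 62 x 36 x 58 mm, beyond the tools; origin under its centre
- glue: bystander: white bottle, 60 mm across, 160 mm high, beyond the tools; origin under its centre
- tin: bystander: tin can, 84 mm across, 100 mm high, beyond the tools; origin under its centre
- mug: bystander: mug, 80 mm across, 90 mm high, between the tools and the trays, farther from the robot; handle on its y side; origin under its centre
- offcut: bystander: wooden offcut 45 x 140 x 35 mm, lying on the robot's side of the tools; origin under its centre

How it is judged:
At the end, for the whole second after the job is handed in: Both ends of each chisel lie within the narrow tray (within 102 mm in x and 57 mm in y of its centre) and below 60 mm above its underside; the hammer's butt and head middle likewise in the wide tray (102, 87, 60 mm); all slower than 20 mm/s and let go (x of chisel_big_butt in the frame of tray_narrow between -0.102 and 0.102 m and y of chisel_big_butt in the frame of tray_narrow between -0.057 and 0.057 m and z of chisel_big_butt in the frame of tray_narrow between 0 and 0.06 m and x of chisel_big_tip in the frame of tray_narrow between -0.102 and 0.102 m and y of chisel_big_tip in the frame of tray_narrow between -0.057 and 0.057 m and z of chisel_big_tip in the frame of tray_narrow between 0 and 0.06 m and x of chisel_small_butt in the frame of tray_narrow between -0.102 and 0.102 m and y of chisel_small_butt in the frame of tray_narrow between -0.057 and 0.057 m and z of chisel_small_butt in the frame of tray_narrow between 0 and 0.06 m and x of chisel_small_tip in the frame of tray_narrow between -0.102 and 0.102 m and y of chisel_small_tip in the frame of tray_narrow between -0.057 and 0.057 m and z of chisel_small_tip in the frame of tray_narrow between 0 and 0.06 m and x of hammer_butt in the frame of tray_wide between -0.102 and 0.102 m and y of hammer_butt in the frame of tray_wide between -0.087 and 0.087 m and z of hammer_butt in the frame of tray_wide between 0 and 0.06 m and x of hammer_head in the frame of tray_wide between -0.102 and 0.102 m and y of hammer_head in the frame of tray_wide between -0.087 and 0.087 m and z of hammer_head in the frame of tray_wide between 0 and 0.06 m and linear speed of each of chisel_big, chisel_small, hammer below 0.02 m/s); the robot touches nothing.
It fails at once if the lamp or its posts are struck (more than 3 N) (contact force between lamp and anything else above 3 N).
It fails at once if a bystander is shifted by more than 25 mm or knocked over (distance of any of sanding_block, tape_measure, glue, tin, mug, offcut from where it was at the start of the episode above 0.025 m or angle between any of sanding_block, tape_measure, glue, tin, mug, offcut's own z axis and vertical above 0.5 rad).
It also fails if it takes over 72 s, if anything falls off the work surface, if the arm or the gripper's body presses on something with over 40 N, if the wrist force passes 120 N, or if a joint passes its speed limit or range.

ROBOT

A 7-joint arm with a two-finger parallel gripper is mounted at the origin on the work surface. World frame = base frame: x ahead of the robot, y to its left, z up, the work surface at z = 0. Lengths are in m, angles in rad, forces in N, time in s.
With the tool pointing down it reaches from about 0.425 to 0.95 m from the base axis. Payload 4.7 kg.
Tool frame: the origin (TCP) lies on the centre line of the jaws, within the pads' length; the fingertips stand 25 mm ahead of it and the grasp point (between the pads) lies 6 mm ahead of it (env.tips_ahead is the distance from the TCP to the fingertips, in m); z points along the fingers, y is the line along which they close (so a half turn about z gives the same grasp; the last joint's range is limited). The gripper opens to 87 mm and grips with 3 to 60 N. Pads are 19 mm wide; open, the fingers measure 117 mm over their backs; the gripper's body (75 mm by 190 mm) begins 51 mm behind the grasp point.
Start: joints at [-1.287, 0.469, -0.049, 1.532, 0.024, 1.141, -0.082], TCP at [0.208, 0.642, 0.248] pointing down, gripper open.
Joint ranges: [-2.59, 2.59], [-0.33, 1.99], [-1.39, 1.29], [0.1, 2.45], [-1.04, 4.18], [0.21, 1.99], [-2.66, 2.66]. Speed limits (rad/s): [2.57, 2.57, 3.14, 3.14, 3.14, 3.14, 3.14].

INTERFACE

Orientations are given as a 3x3 rotation matrix whose columns are the frame's x, y, z axes.
In Python, from rig import env gives the robot as it stands. The module is installed in compiled form; this text tells all that it offers.
- The arm moves only by the shell command python3 -m handwheel 'ROWS' [FORCE]. ROWS is JSON, one flat list of numbers, 7 for each row, row after row: the shift along the tool's x, y, z normalised to -1 to 1, where 1 is 0.2 m, then the turn, a rotation vector about the tool's x, y, z normalised to -1 to 1, where 1 is 180 degrees, then the gripper command: -1 is fully open, 1 is shut, values between are in proportion. In form: [tx, ty, tz, ax, ay, az, gripper, tx, ty, tz, ax, ay, az, gripper, ...]. A call has 1 to 12 rows; each row is the pose to reach, as a shift and turn from the pose commanded when the call began, along the tool's axes at that moment, turning the shorter way round; what a row does not reach only later rows make up. A row lasts 1/10 s, in which the tool goes at most 50 mm and 8.59 degrees, less where a joint would pass 70% of its speed; a pose out of reach is approached as far as the arm can. A call with a number of a shift or a turn outside -1 to 1 is refused whole. A call with a gripper value outside its range is refused whole. The fingers move at their own pace and stop on an object; FORCE is the grip in N (left out, the last holds). Time passes only in rows, so rows that repeat a pose let the fingers close. It gives the time, the measured TCP pose, the force and the opening at its end, in the units of the state.
- env.get_state(): the state, without advancing time (a new reading comes with each control period).
- env.capture(name): name is "scene" or "top"; returns a dict with "image" (420x560x3 uint8, red, green, blue), "camera_matrix" (3x3 intrinsics, pixels), "rvec" (rotation vector, rad) and "tvec" (3), from world to camera coordinates, as OpenCV has them. Camera axes: x right, y down, z forward; pixel columns grow to the right and rows downward; lengths in m; the calibration is good to about 2 mm. A picture is of the moment at which its call begins. There is no depth.
- env.close_job(): hands the job in, once; it reports no verdict.
Trained networks look in a picture, given as the dict that the camera call returned (one of the last four; its "shot" number tells which), for a name from the list of things; names that differ only in an ending like _2 or _b are one class to them, and where a whole thing is asked for, a point or a joint stands for the part that bears it (a point fixed in the world has none). Each returns a list of dicts, best first, with "score" (0 to 1); they miss things now and then, are a little off and sometimes report something else, mostly with a low value. They report only what shows in the picture. A call takes as long as a camera call.
- env.trace(picture, target): "pixels" (420x560 bool, what is visible of it) and "extent" ([left, top, width, height] in pixels, round what is visible of it).
- env.pinpoint(picture, target): "point" ([column, row] in pixels: a listed point, or the origin of a listed thing).
The state is a dict: "t": time; "q": joint angles; "dq": joint speeds; "effort": joint torques, N m; "tool_pos": TCP position; "tcp_rot": TCP orientation; "ft_force": force on the tool from outside, world axes, zero at the start; "moment": the same for the moment, N m; "opening": opening from 0.0 (shut) to 1.0 (fully open).
Only numpy, scipy, OpenCV 4.12 (cv2) and the standard library are available. Lean on these libraries where they do the work, as an engineer would, in place of code of your own. Each camera call takes 0.05 s, during which the arm holds its last target. There are 200 camera calls.

## Working session

There is one attempt and no reset: what is moved stays moved. The work goes in short steps, Python scripts to look and compute and a shell command to move; the robot and the scene stay as the last step left them, time stands still between calls to the robot, and variables do not carry over. Pictures are saved under pics/ and viewed, on a budget of 10 in all, crops included, one or two more only if the job needs it, and the job is handed in when it is done.

```bash
mkdir -p pics
cat > h.py <<'E'
import numpy as np, cv2
from rig import env
def cam(n):
    return env.capture(n)
def ray(c,px,z):
    K=np.array(c["camera_matrix"],float);R=cv2.Rodrigues(np.array(c["rvec"],float))[0];t=np.array(c["tvec"],float).ravel()
    d=R.T@np.linalg.solve(K,[px[0],px[1],1.]);o=-R.T@t
    return o+d*(z-o[2])/d[2]
def save(c,n,s=1):
    im=cv2.cvtColor(c["image"],cv2.COLOR_RGB2BGR); cv2.imwrite("pics/"+n,im)
def proj(c,P):
    return cv2.projectPoints(np.array(P,float).reshape(-1,3),np.array(c["rvec"],float),np.array(c["tvec"],float),np.array(c["camera_matrix"],float),None)[0].reshape(-1,2)
E
python3 - <<'E'
from h import *
np.set_printoptions(precision=3,suppress=True)
Z=dict(chisel_big_grip=.013,chisel_big_butt=.013,chisel_big_tip=.013,chisel_small_grip=.011,chisel_small_butt=.011,chisel_small_tip=.011,hammer_grip=.012,hammer_butt=.012,hammer_head=.012,tray_narrow=0,tray_wide=0,lamp_under=.27,lamp=0,sanding_block=0,tape_measure=0,glue=0,tin=0,mug=0,offcut=0)
for n in ("scene","top"):
    c=cam(n); save(c,n+"1.png")
    R=cv2.Rodrigues(np.array(c["rvec"],float))[0]; print(n,"campos",-R.T@np.array(c["tvec"]).ravel())
    for k,z in Z.items():
        r=env.pinpoint(c,k)
        print(k,[(np.round(d["point"],1),round(d["score"],2),ray(c,d["point"],z)) for d in r[:2]])
s=env.get_state();print(s["t"],s["tool_pos"],s["tcp_rot"],s["opening"],env.tips_ahead)
E
```

```text
scene campos [1.271 0.534 0.919]
chisel_big_grip [(array([220.8, 209.2]), 0.72, array([ 0.523, -0.253,  0.013]))]
chisel_big_butt [(array([243.1, 201. ]), 0.95, array([ 0.456, -0.227,  0.013]))]
chisel_big_tip [(array([195. , 224.8]), 0.88, array([ 0.615, -0.263,  0.013]))]
chisel_small_grip [(array([253.8, 241.8]), 0.65, array([ 0.566, -0.095,  0.011]))]
chisel_small_butt [(array([235.8, 258.6]), 0.75, array([ 0.641, -0.091,  0.011]))]
chisel_small_tip [(array([271.8, 226.3]), 0.77, array([ 0.489, -0.095,  0.011])), (array([220.5, 294.2]), 0.25, array([ 0.751, -0.042,  0.011]))]
hammer_grip [(array([190.4, 190.8]), 0.8, array([ 0.516, -0.384,  0.012]))]
hammer_butt [(array([209.1, 172. ]), 0.59, array([ 0.412, -0.406,  0.012]))]
hammer_head [(array([183.5, 196.3]), 0.9, array([ 0.547, -0.381,  0.012])), (array([253.6, 243.4]), 0.24, array([ 0.572, -0.09 ,  0.012]))]
tray_narrow [(array([312.9, 317.5]), 0.7, array([0.665, 0.164, 0.   ])), (array([243.3, 199. ]), 0.43, array([ 0.437, -0.244,  0.   ]))]
tray_wide [(array([388.1, 339.9]), 0.83, array([0.613, 0.328, 0.   ])), (array([268
[... 1970 characters left out ...]
1, array([ 0.405, -0.003,  0.   ]))]
tape_measure [(array([345.6, 146.3]), 0.75, array([ 0.722, -0.221,  0.   ])), (array([191.6, 172.5]), 0.73, array([0.665, 0.171, 0.   ]))]
glue [(array([311.7, 120.2]), 0.89, array([ 0.792, -0.137,  0.   ])), (array([259.5, 277.5]), 0.18, array([0.398, 0.006, 0.   ]))]
tin [(array([380.9, 142.5]), 0.91, array([ 0.73 , -0.312,  0.   ])), (array([300.2, 207.3]), 0.16, array([ 0.57 , -0.101,  0.   ]))]
mug [(array([278.8, 138.6]), 0.57, array([ 0.746, -0.052,  0.   ]))]
offcut [(array([363.4, 308.3]), 0.6, array([ 0.315, -0.249,  0.   ]))]
2.0 [0.208 0.642 0.248] [[-0.951  0.308 -0.   ]
 [ 0.308  0.951  0.   ]
 [ 0.     0.    -1.   ]] 1.000041976330884 0.025
```

View pics/top1.png

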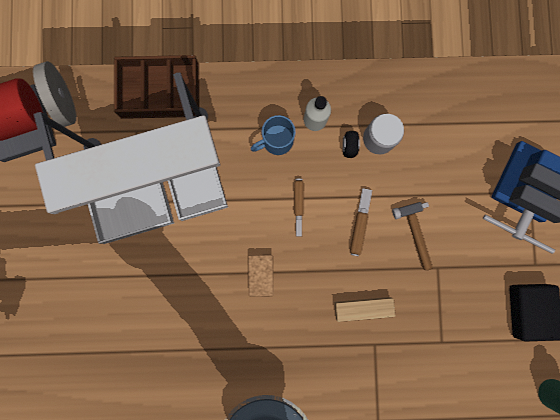

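View pics/scene1.png

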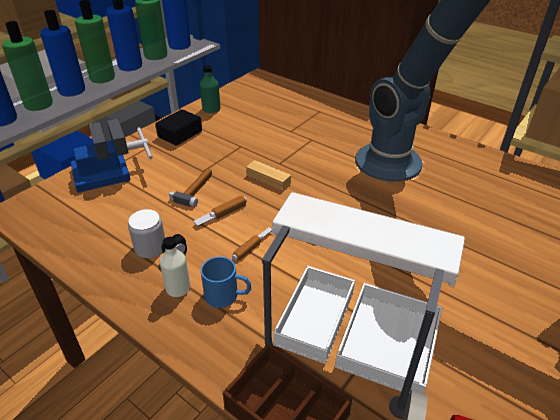

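The top view shows the big chisel (360,222), small chisel (299,207), hammer (415,235), and the trays under the lamp at (130,215) and (197,195), turned about 0.25 rad. Narrow tray is on the robot's right. The way in from the near side is free. Next I refine the poses by fitting box models to the traces.

```bash
cat > fit.py <<'E'
from h import *
from scipy.optimize import minimize
def box(x0,x1,y0,y1,z0,z1): return np.array([[x,y,z] for x in(x0,x1) for y in(y0,y1) for z in(z0,z1)])
M=dict(chisel_big=[box(-.075,.03,-.014,.014,0,.026),box(.03,.09,-.012,.012,.0105,.0155)],
 chisel_small=[box(-.065,.025,-.012,.012,0,.022),box(.025,.075,-.007,.007,.0085,.0135)],
 hammer=[box(-.11,.045,-.011,.011,0,.024),box(.033,.057,-.044,.044,-.002,.026)],
 tray_narrow=[box(-.105,.105,-.06,.06,0,.045)],tray_wide=[box(-.105,.105,-.09,.09,0,.045)],
 lamp=[box(-.05,.05,-.17,.17,.27,.305)]+[box(.133,.147,s*.14-.007,s*.14+.007,0,.305) for s in(1,-1)]+[box(-.0,.147,s*.14-.007,s*.14+.007,.305,.319) for s in(1,-1)])
S=4
def T(B,p):
    c,s=np.cos(p[2]),np.sin(p[2]); return B@np.array([[c,s,0],[-s,c,0],[0,0,1]])+[p[0],p[1],0]
def render(c,bs,p):
    im=np.zeros((420,560),np.uint8)
    for B in bs:
        h=cv2.convexHull(proj(c,T(B,p)).astype(np.float32)); cv2.fillConvexPoly(im,np.round(h*16).astype(np.int32),255,cv2.LINE_AA,4)
    return im/255.
def fit(cs,name,p0,occ=None):
    ms=[(c,r[0]["pixels"]) for c in cs for r in [env.trace(c,name)] if r and r[0]["score"]>.4]
    def f(p):
        e=0
        for c,m in ms:
            r=render(c,M[name],p)
            if occ is not None and name!="lamp": r=r*(1-render(c,M["lamp"],occ))
            e+=np.abs(r-m).sum()/m.sum()
        return e
    if not ms: return None
    s=np.array([[0,0,0],[.015,0,0],[0,.015,0],[0,0,.1]])+p0
    r=minimize(f,p0,method="Nelder-Mead",options=dict(initial_simplex=s,xatol=1e-4,fatol=1e-4))
    return r.x,r.fun/len(ms),len(ms)
E
python3 - <<'E'
from fit import *
np.set_printoptions(precision=4,suppress=True)
cs=[cam("scene"),cam("top")]
lp=fit(cs,"lamp",[.64,.25,.25]);print("lamp",lp)
for k in(0,1): print("lamp",k,fit(cs[k:k+1],"lamp",[.64,.25,.25]))
for n,p in dict(tray_narrow=[.66,.168,.25],tray_wide=[.617,.332,.25],chisel_big=[.525,-.251,-.25],chisel_small=[.567,-.1,3.11],hammer=[.513,-.387,.13]).items():
    print(n,"both",fit(cs,n,p,lp[0]))
    for k in(0,1): print("   ",k,fit(cs[k:k+1],n,p,lp[0]))
E
```

```text
lamp (array([0.6399, 0.2476, 0.2666]), np.float64(0.16746400668308692), 2)
lamp 0 (array([0.6339, 0.2488, 0.252 ]), np.float64(0.19078269917299032), 1)
lamp 1 (array([0.641 , 0.2456, 0.2653]), np.float64(0.12497157227203147), 1)
tray_narrow both (array([0.6636, 0.1672, 0.2741]), np.float64(0.06313660732671715), 2)
    0 (array([0.6613, 0.1664, 0.2684]), np.float64(0.05184636065054781), 1)
    1 (array([0.6635, 0.1681, 0.2737]), np.float64(0.07086617048874784), 1)
tray_wide both (array([ 0.6653,  0.4136, -0.2477]), np.float64(2.07987660654661), 2)
    0 (array([0.3552, 0.1452, 1.8419]), np.float64(1.056244009917721), 1)
    1 (array([ 0.6669,  0.4093, -0.3503]), np.float64(2.3992595287311915), 1)
chisel_big both (array([ 0.5228, -0.2489, -0.2186]), np.float64(0.23672032366785253), 2)
    0 (array([ 0.522 , -0.2479, -0.2011]), np.float64(0.2737872250868147), 1)
    1 (array([ 0.5229, -0.2484, -0.2368]), np.float64(0.195191906549854), 1)
chisel_small both (array([ 0.5718, -0.097 ,  3.1095]), np.float64(0.33356697472256513), 2)
    0 (array([ 0.5701, -0.0946,  3.1455]), np.float64(0.290383797339767), 1)
    1 (array([ 0.5742, -0.0972,  3.1128]), np.float64(0.3504740863481543), 1)
hammer both (array([ 0.5121, -0.3842,  0.2405]), np.float64(0.40319780348185214), 2)
    0 (array([ 0.5087, -0.3823,  0.3447]), np.float64(0.46873027692089503), 1)
    1 (array([ 0.5124, -0.3841,  0.2438]), np.float64(0.3092548154873857), 1)
```

```bash
cat > go.py <<'E'
# python3 go.py  x,y,z,yaw,tilt_deg [...]: rows (no gripper) to put the grasp point there
import sys
from h import *
from scipy.spatial.transform import Rotation as Ro
def pose(x,y,z,psi,th):
    th=np.radians(th); zz=np.array([np.sin(th)*np.cos(psi),np.sin(th)*np.sin(psi),-np.cos(th)]); yy=np.array([-np.sin(psi),np.cos(psi),0])
    return np.array([x,y,z])-.006*zz, np.c_[np.cross(yy,zz),yy,zz]
s=env.get_state();p0=np.array(s["tool_pos"]);R0=np.array(s["tcp_rot"])
print("t",round(s["t"],2),"grasp",np.round(p0+.006*R0[:,2],4),"yaw %.3f tilt %.1f"%(np.arctan2(-R0[0,1],R0[1,1]),np.degrees(np.arccos(-R0[2,2]))),"q",np.round(s["q"],2),"open",round(s["opening"],3),"F",np.round(s["ft_force"],1))
for a in sys.argv[1:]:
    p,R=pose(*map(float,a.split(",")))
    d=R0.T@(p-p0)/.2; r=Ro.from_matrix(R0.T@R).as_rotvec()/np.pi
    n=max(np.linalg.norm(p-p0)/.05,np.degrees(np.linalg.norm(r)*np.pi)/8.59)
    print(a,"->",",".join("%.3f"%v for v in [*d,*r]),"rows>=%.1f"%n)
E
python3 go.py .40,.30,.30,0,0 .42,.1,.30,0,20 .45,-.2,.2,-.23,35
```

```text
t 3.3 grasp [0.2077 0.6423 0.2416] yaw -0.313 tilt 0.0 q [-1.29  0.47 -0.05  1.53  0.02  1.14 -0.08] open 1.0 F [ 0.7  0.1 -0.2]
.40,.30,.30,0,0 -> -1.442,-1.332,-0.292,0.000,-0.000,-0.100 rows>=7.9
.42,.1,.30,0,20 -> -1.835,-2.256,-0.291,-0.017,-0.110,-0.099 rows>=11.7
.45,-.2,.2,-.23,35 -> -2.432,-3.636,0.213,-0.008,-0.194,-0.026 rows>=17.5
```

```bash
python3 -m handwheel '[-0.9,-0.8,-0.28,0,0,-0.06,-1,-0.9,-0.8,-0.28,0,0,-0.06,-1,-0.9,-0.8,-0.28,0,0,-0.06,-1,-0.9,-0.8,-0.28,0,0,-0.06,-1,-0.9,-0.8,-0.28,0,0,-0.06,-1]' && python3 go.py .41,.27,.28,0,15 .42,.1,.30,0,20 .45,-.2,.2,-.23,35
```

```text
t: 3.8
tool_pos: [0.3308, 0.4325, 0.3043]
tcp_rot: [[-0.992, 0.125, 0.001], [0.125, 0.992, 0.001], [-0.001, 0.001, -1.0]]
ft_force: [0.4, 0.0, 0.8]
opening: 0.997
t 3.8 grasp [0.3308 0.4325 0.2983] yaw -0.125 tilt 0.0 q [-0.97  0.21 -0.03  1.77  0.01  1.16  0.44] open 0.997 F [0.4 0.  0.8]
.41,.27,.28,0,15 -> -0.486,-0.758,0.092,-0.005,-0.083,-0.040 rows>=3.6
.42,.1,.30,0,20 -> -0.639,-1.595,-0.007,-0.007,-0.111,-0.039 rows>=6.9
.45,-.2,.2,-.23,35 -> -0.968,-3.062,0.496,0.010,-0.194,0.032 rows>=13.0
```

```bash
python3 -m handwheel '[-0.5,-1,0.05,0,-0.1,-0.02,-1,-0.5,-1,0.05,0,-0.1,-0.02,-1,-0.5,-1,0.05,0,-0.1,-0.02,-1,-0.5,-1,0.05,0,-0.1,-0.02,-1,-0.5,-1,0.05,0,-0.1,-0.02,-1]' && python3 go.py .42,.03,.25,-.1,25 .45,-.2,.2,-.23,35
```

```text
t: 4.3
tool_pos: [0.4046, 0.2192, 0.2935]
tcp_rot: [[-0.949, 0.067, 0.307], [0.061, 0.998, -0.03], [-0.309, -0.01, -0.951]]
ft_force: [0.4, 0.3, -0.4]
opening: 1.004
t 4.3 grasp [0.4064 0.219  0.2878] yaw -0.067 tilt 18.0 q [-0.86 -0.05  0.13  2.12  0.31  0.88  0.59] open 1.004 F [ 0.4  0.3 -0.4]
.42,.03,.25,-.1,25 -> -0.060,-0.936,0.230,0.001,-0.039,0.011 rows>=3.9
.45,-.2,.2,-.23,35 -> -0.190,-2.069,0.550,0.020,-0.094,0.048 rows>=8.6
```

```bash
python3 -m handwheel '[-0.15,-1,0.15,0,-0.06,0.02,-1,-0.15,-1,0.15,0,-0.06,0.02,-1,-0.15,-1,0.15,0,-0.06,0.02,-1,-0.15,-1,0.15,0,-0.06,0.02,-1]' && python3 go.py .47,-.23,.2,-.23,35
```

```text
t: 4.7
tool_pos: [0.4283, 0.0243, 0.2767]
tcp_rot: [[-0.869, 0.119, 0.481], [0.112, 0.993, -0.043], [-0.482, 0.016, -0.876]]
ft_force: [1.1, 1.4, 0.2]
opening: 0.998
t 4.7 grasp [0.4312 0.024  0.2714] yaw -0.119 tilt 28.9 q [-0.72 -0.24  0.37  2.35  0.52  0.61  0.75] open 0.998 F [1.1 1.4 0.2]
.47,-.23,.2,-.23,35 -> -0.135,-1.241,0.461,0.023,-0.034,0.027 rows>=5.3
```

```bash
python3 go.py .49,-.17,.15,-.15,30 && python3 -m handwheel '[0.08,-0.98,0.7,0,0,0.01,-1,0.08,-0.98,0.7,0,0,0.01,-1,0.08,-0.98,0.7,0,0,0.01,-1,0.08,-0.98,0.7,0,0,0.01,-1,0.08,-0.98,0.7,0,0,0.01,-1,0.08,-0.98,0.7,0,0,0.01,-1]' && python3 go.py .517,-.248,.10,-.23,35 .517,-.248,.027,-.23,35
```

```text
t 4.7 grasp [0.4312 0.024  0.2714] yaw -0.119 tilt 28.9 q [-0.72 -0.24  0.37  2.35  0.52  0.61  0.75] open 0.998 F [1.1 1.4 0.2]
.49,-.17,.15,-.15,30 -> -0.070,-0.937,0.715,0.009,-0.007,0.006 rows>=4.7
t: 5.3
tool_pos: [0.4427, -0.0932, 0.1783]
tcp_rot: [[-0.884, 0.128, 0.45], [0.143, 0.99, -0.002], [-0.446, 0.063, -0.893]]
ft_force: [-0.2, 0.1, 0.8]
opening: 1.0
t 5.3 grasp [ 0.4454 -0.0932  0.1729] yaw -0.129 tilt 26.7 q [-0.78 -0.    0.98  2.44 -0.33  0.26  1.92] open 1.0 F [-0.2  0.1  0.8]
.517,-.248,.10,-.23,35 -> -0.260,-0.740,0.488,0.034,-0.048,0.017 rows>=3.7
.517,-.248,.027,-.23,35 -> -0.097,-0.763,0.814,0.034,-0.048,0.017 rows>=4.5
```

```bash
python3 go.py .56,-.18,.22,-.2,15 && python3 -m handwheel '[-0.6,-0.35,0.03,0.02,0.06,0.01,-1,-0.6,-0.35,0.03,0.02,0.06,0.01,-1,-0.6,-0.35,0.03,0.02,0.06,0.01,-1,-0.6,-0.35,0.03,0.02,0.06,0.01,-1]' && python3 go.py .517,-.248,.10,-.23,35
```

```text
t 5.3 grasp [ 0.4454 -0.0932  0.1729] yaw -0.129 tilt 26.7 q [-0.78 -0.    0.98  2.44 -0.33  0.26  1.92] open 1.0 F [-0.2  0.1  0.8]
.56,-.18,.22,-.2,15 -> -0.679,-0.339,0.049,0.027,0.063,0.014 rows>=3.0
t: 5.7
tool_pos: [0.5476, -0.1848, 0.2252]
tcp_rot: [[-0.944, 0.184, 0.273], [0.179, 0.983, -0.043], [-0.276, 0.008, -0.961]]
ft_force: [-0.7, -1.0, -0.7]
opening: 0.997
t 5.7 grasp [ 0.5492 -0.1851  0.2195] yaw -0.185 tilt 16.1 q [-0.52  0.31  0.96  2.02 -0.49  0.72  2.11] open 0.997 F [-0.7 -1.  -0.7]
.517,-.248,.10,-.23,35 -> 0.271,-0.343,0.545,0.009,-0.105,0.012 rows>=2.8
```

```bash
python3 -m handwheel '[0.27,-0.34,0.54,0.01,-0.105,0.012,-1,0.27,-0.34,0.54,0.01,-0.105,0.012,-1,0.27,-0.34,0.54,0.01,-0.105,0.012,-1,0.27,-0.34,0.54,0.01,-0.105,0.012,-1]' && python3 go.py .517,-.248,.027,-.23,35
```

```text
t: 6.1
tool_pos: [0.5279, -0.2213, 0.1523]
tcp_rot: [[-0.831, 0.257, 0.494], [0.228, 0.966, -0.12], [-0.508, 0.013, -0.861]]
ft_force: [0.7, -0.7, 0.4]
opening: 1.003
t 6.1 grasp [ 0.5308 -0.222   0.1471] yaw -0.260 tilt 30.5 q [-0.02  0.27  0.44  2.25 -1.04  0.21  2.66] open 1.003 F [ 0.7 -0.7  0.4]
.517,-.248,.027,-.23,35 -> 0.335,-0.152,0.499,-0.002,-0.025,-0.010 rows>=2.5
```

```bash
cat > fk.py <<'E'
from h import *
from itertools import product
from scipy.spatial.transform import Rotation as Ro
AX="zyzyzyz"
def chain(q,sg):
    Rs=[np.eye(3)]
    for a,v,s in zip(AX,q,sg): Rs.append(Rs[-1]@Ro.from_euler(a,s*v).as_matrix())
    return Rs
E
python3 - <<'E'
from fk import *
np.set_printoptions(precision=4,suppress=True)
s=env.get_state()
D=[([-1.287,.469,-.049,1.532,.024,1.141,-.082],[.208,.642,.248],[[-.951,.308,0],[.308,.951,0],[0,0,-1]]),
([-.97,.21,-.03,1.77,.01,1.16,.44],[.3308,.4325,.3043],[[-0.992, 0.125, 0.001], [0.125, 0.992, 0.001], [-0.001, 0.001, -1.0]]),
([-0.86,-0.05,0.13,2.12,0.31,0.88,0.59],[0.4046, 0.2192, 0.2935],[[-0.949, 0.067, 0.307], [0.061, 0.998, -0.03], [-0.309, -0.01, -0.951]]),
([-0.72,-0.24,0.37,2.35,0.52,0.61,0.75],[0.4283, 0.0243, 0.2767],[[-0.869, 0.119, 0.481], [0.112, 0.993, -0.043], [-0.482, 0.016, -0.876]]),
([-0.78,0,0.98,2.44,-0.33,0.26,1.92],[0.4427, -0.0932, 0.1783],[[-0.884, 0.128, 0.45], [0.143, 0.99, -0.002], [-0.446, 0.063, -0.893]]),
([-0.52,0.31,0.96,2.02,-0.49,0.72,2.11],[0.5476, -0.1848, 0.2252],[[-0.944, 0.184, 0.273], [0.179, 0.983, -0.043], [-0.276, 0.008, -0.961]]),
(s["q"],s["tool_pos"],s["tcp_rot"])]
best=[]
for sg in product((1,-1),repeat=7):
  for flip in range(4):
    pre=Ro.from_euler("z",flip*np.pi/2).as_matrix()
    Q=[np.linalg.inv(pre@chain(q,sg)[-1])@np.array(R) for q,p,R in D]
    m=Ro.from_matrix(Q).mean().as_matrix()
    best.append((max(Ro.from_matrix(m.T@x).magnitude() for x in Q),sg,flip,m))
best.sort(key=lambda b:b[0])
for b in best[:4]: print(b)
_,sg,flip,m=best[0]; pre=Ro.from_euler("z",flip*np.pi/2).as_matrix()
A=[];B=[]
for q,p,R in D:
    C=[pre@x for x in chain(q,sg)]
    A.append(np.hstack([C[1][:,2:],C[2][:,[0,2]],C[4][:,[0,2]],C[6][:,[0]],C[7][:,[0,1,2]]]));B.append(p)
A=np.vstack(A);B=np.hstack(B);x,_,rk,sv=np.linalg.lstsq(A,B,rcond=None);print(x,rk,np.abs(A@x-B).max(),sv)
E
```

```text
(0.011452346318370537, (-1, -1, -1, -1, -1, -1, -1), 2, array([[ 0.    ,  1.    ,  0.0008],
       [-1.    ,  0.    ,  0.0006],
       [ 0.0006, -0.0008,  1.    ]]))
(0.011452346318370624, (-1, 1, -1, 1, -1, 1, -1), 0, array([[-0.    , -1.    , -0.0008],
       [ 1.    , -0.    , -0.0006],
       [ 0.0006, -0.0008,  1.    ]]))
(0.300429282191043, (1, -1, 1, -1, 1, -1, 1), 2, array([[-0.3263, -0.9428,  0.0677],
       [ 0.9452, -0.3263,  0.0106],
       [ 0.0121,  0.0675,  0.9976]]))
(0.3004292821910438, (1, 1, 1, 1, 1, 1, 1), 0, array([[ 0.3263,  0.9428, -0.0677],
       [-0.9452,  0.3263, -0.0106],
       [ 0.0121,  0.0675,  0.9976]]))
[ 0.2455  0.0175  0.567  -0.0303  0.5039 -0.0003 -0.021   0.0355  0.2747] 9 0.01516756662387242 [5.2554 4.7575 2.7766 1.814  0.9525 0.6438 0.5057 0.3714 0.178 ]
```

```bash
cat >> fk.py <<'E'
from scipy.optimize import least_squares
SG=(-1,1,-1,1,-1,1,-1); R0=Ro.from_euler("z",np.pi/2).as_matrix()
L=[.26,.56,.50,.275]
lo=np.array([-2.59,-.33,-1.39,.1,-1.04,.21,-2.66]);hi=np.array([2.59,1.99,1.29,2.45,4.18,1.99,2.66])
def fk(q):
    C=chain(q,SG); return C[1][:,2]*L[0]+C[2][:,2]*L[1]+C[4][:,2]*L[2]+C[7][:,2]*L[3], C[7]@R0
def ik(p,R,n=40,seed=0,q0=None,mid=.02):
    rng=np.random.default_rng(seed);out=[];c=(lo+hi)/2
    for k in range(n):
        s=q0 if q0 is not None else rng.uniform(lo,hi)
        def f(q):
            a,b=fk(q);return np.r_[(a-p)*10,Ro.from_matrix(R.T@b).as_rotvec()*3,mid*(q-c)/(hi-lo)]
        r=least_squares(f,s,bounds=(lo,hi),max_nfev=60)
        a,b=fk(r.x)
        if np.linalg.norm(a-p)<.004 and Ro.from_matrix(R.T@b).magnitude()<.02: out.append((min(np.r_[r.x-lo,hi-r.x]),r.x))
        if q0 is not None: break
    out.sort(key=lambda o:-o[0]);return out
E
cat > plan.py <<'E'
from fk import *
from go import pose
np.set_printoptions(precision=2,suppress=True)
T=dict(big=(.517,-.248,.027,-.23),small=(.565,-.098,.025,-.025),ham=(.507,-.385,.027,.24),trayN=(.65,.165,.04,.27),trayNup=(.65,.165,.09,.27),pre=(.5,.1,.2,.2),trayW=(.63,.334,.04,.27))
for n,t in T.items():
    for th in (25,35):
        for fl in (0,1):
            p,R=pose(*t,th)
            if fl: R=R@np.diag([-1,-1,1])
            o=ik(p,R,15)
            print(n,th,fl,len(o),[(round(a,2),q) for a,q in o[:2]])
E
sed -i 's/^s=env.get_state/if __name__=="__main__":\n  pass\ns=env.get_state/' go.py
python3 plan.py
```

```text
t 6.1 grasp [ 0.5308 -0.222   0.1471] yaw -0.260 tilt 30.5 q [-0.02  0.27  0.44  2.25 -1.04  0.21  2.66] open 1.003 F [ 0.7 -0.7  0.4]
big 25 0 7 [(np.float64(0.2), array([ 1.34,  0.84, -1.06,  2.25,  1.76,  0.56,  0.32])), (np.float64(0.2), array([ 1.34,  0.84, -1.06,  2.25,  1.76,  0.56,  0.32]))]
big 25 1 1 [(np.float64(0.0), array([ 1.49,  1.21, -1.39,  2.24,  1.78,  0.97, -2.66]))]
big 35 0 9 [(np.float64(0.11), array([ 1.35,  0.85, -1.01,  2.34,  2.29,  0.54, -0.14])), (np.float64(0.11), array([ 1.35,  0.85, -1.01,  2.34,  2.29,  0.54, -0.14]))]
big 35 1 5 [(np.float64(0.11), array([0.13, 0.59, 0.47, 2.34, 3.98, 0.52, 0.9 ])), (np.float64(0.11), array([0.19, 0.58, 0.4 , 2.34, 3.94, 0.49, 0.96]))]
small 25 0 8 [(np.float64(0.19), array([ 1.03,  0.84, -1.05,  2.26,  1.78,  0.58,  0.2 ])), (np.float64(0.19), array([ 1.03,  0.84, -1.05,  2.26,  1.78,  0.58,  0.2 ]))]
small 25 1 1 [(np.float64(0.0), array([0.02, 0.53, 0.22, 2.27, 4.18, 0.21, 0.66]))]
small 35 0 8 [(np.float64(0.1), array([ 1.03,  0.83, -0.98,  2.35,  2.3 ,  0.58, -0.25])), (np.float64(0.1), array([ 1.03,  0.83, -0.9
[... 2880 characters left out ...]
  1.13,  0.21, -2.66]))]
trayW 25 0 5 [(np.float64(0.44), array([ 0.1 ,  0.82, -0.86,  1.95,  1.5 ,  0.65,  0.1 ])), (np.float64(0.44), array([ 0.1 ,  0.82, -0.86,  1.95,  1.5 ,  0.65,  0.1 ]))]
trayW 25 1 9 [(np.float64(0.0), array([-0.88,  0.67,  0.45,  1.95, -0.8 ,  0.21, -1.12])), (np.float64(0.0), array([-0.43,  0.63, -0.13,  1.95,  0.89,  0.23, -2.66]))]
trayW 35 0 4 [(np.float64(0.41), array([ 0.08,  0.81, -0.83,  2.04,  1.92,  0.66, -0.3 ])), (np.float64(0.41), array([ 0.08,  0.81, -0.83,  2.04,  1.92,  0.66, -0.3 ]))]
trayW 35 1 5 [(np.float64(0.0), array([-0.21,  0.67, -0.43,  2.04,  1.94,  0.41,  2.66])), (np.float64(0.0), array([-0.21,  0.67, -0.43,  2.04,  1.94,  0.41,  2.66]))]
```

```bash
cat > sim.py <<'E'
from fk import *
def jac(q):
    p,R=fk(q);J=np.zeros((6,7))
    for i in range(7):
        d=q.copy();d[i]+=1e-5;a,b=fk(d);J[:3,i]=(a-p)/1e-5;J[3:,i]=Ro.from_matrix(b@R.T).as_rotvec()/1e-5
    return J
def step(q,pt,Rt,kn=0.,qn=None,lam=.02,n=6):
    # one row: move <=50mm / 8.59deg toward target
    p,R=fk(q);dp=pt-p;rv=Ro.from_matrix(Rt@R.T).as_rotvec()
    f=min(1,.05/max(np.linalg.norm(dp),1e-9),np.radians(8.59)/max(np.linalg.norm(rv),1e-9))
    p1=p+f*dp;R1=Ro.from_rotvec(f*rv).as_matrix()@R
    for _ in range(n):
        p,R=fk(q);e=np.r_[p1-p,Ro.from_matrix(R1@R.T).as_rotvec()];J=jac(q)
        Ji=J.T@np.linalg.inv(J@J.T+lam**2*np.eye(6)*.05)
        dq=Ji@e
        if kn and qn is not None: dq+=(np.eye(7)-np.linalg.pinv(J)@J)@(kn*(qn-q))
        q=np.clip(q+np.clip(dq,-.22/n*2,.22/n*2),lo+.001,hi-.001)
    return q
def move(q,row,n,**k):
    p,R=fk(q);pt=p+R@np.array(row[:3])*.2;Rt=R@Ro.from_rotvec(np.array(row[3:6])*np.pi).as_matrix()
    for _ in range(n): q=step(q,pt,Rt,**k)
    return q
E
python3 - <<'E'
from sim import *
np.set_printoptions(precision=2,suppress=True)
seq=[([-.9,-.8,-.28,0,0,-.06],5),([-.5,-1,.05,0,-.1,-.02],5),([-.15,-1,.15,0,-.06,.02],4),([.08,-.98,.7,0,0,.01],6),([-.6,-.35,.03,.02,.06,.01],4),([.27,-.34,.54,.01,-.105,.012],4)]
real=[[-.97,.21,-.03,1.77,.01,1.16,.44],[-.86,-.05,.13,2.12,.31,.88,.59],[-.72,-.24,.37,2.35,.52,.61,.75],[-.78,0,.98,2.44,-.33,.26,1.92],[-.52,.31,.96,2.02,-.49,.72,2.11],[-.02,.27,.44,2.25,-1.04,.21,2.66]]
for kn in (0,.02,.1):
  for nm,qn in (("mid",(lo+hi)/2),("home",np.array([-1.287,.469,-.049,1.532,.024,1.141,-.082]))):
    q=np.array([-1.287,.469,-.049,1.532,.024,1.141,-.082]);q1=q.copy();print(kn,nm)
    for (r,n),x in zip(seq,real):
        q1=move(q1,r,n,kn=kn,qn=qn)
        q=move(q,r,n,kn=kn,qn=qn);print("  ",q,np.array(x));q=np.array(x)
E
```

```text
0 mid
   [-0.99  0.19 -0.03  1.8   0.01  1.15  0.43] [-0.97  0.21 -0.03  1.77  0.01  1.16  0.44]
   [-0.85 -0.05  0.1   2.11  0.31  0.89  0.58] [-0.86 -0.05  0.13  2.12  0.31  0.88  0.59]
   [-0.68 -0.26  0.34  2.36  0.51  0.62  0.74] [-0.72 -0.24  0.37  2.35  0.52  0.61  0.75]
   [ 0.05  0.1   0.28  2.43 -0.82  0.21  2.52] [-0.78  0.    0.98  2.44 -0.33  0.26  1.92]
   [-0.56  0.29  1.    2.07 -0.48  0.7   2.11] [-0.52  0.31  0.96  2.02 -0.49  0.72  2.11]
   [ 0.79  0.33 -0.38  2.32 -1.03  0.21  2.66] [-0.02  0.27  0.44  2.25 -1.04  0.21  2.66]
0 home
   [-0.99  0.19 -0.03  1.8   0.01  1.15  0.43] [-0.97  0.21 -0.03  1.77  0.01  1.16  0.44]
   [-0.85 -0.05  0.1   2.11  0.31  0.89  0.58] [-0.86 -0.05  0.13  2.12  0.31  0.88  0.59]
   [-0.68 -0.26  0.34  2.36  0.51  0.62  0.74] [-0.72 -0.24  0.37  2.35  0.52  0.61  0.75]
   [ 0.05  0.1   0.28  2.43 -0.82  0.21  2.52] [-0.78  0.    0.98  2.44 -0.33  0.26  1.92]
   [-0.56  0.29  1.    2.07 -0.48  0.7   2.11] [-0.52  0.31  0.96  2.02 -0.49  0.72  2.11]
   [ 0.79  0.33 -0.38  2.32 -1.03  0.21  2.66] [-0.02  0.27  0.44  2.25 -1.04  0.21  2
[... 1524 characters left out ...]
.63  1.66] [-0.52  0.31  0.96  2.02 -0.49  0.72  2.11]
   [ 1.06  0.38 -0.68  2.32 -0.62  0.21  2.34] [-0.02  0.27  0.44  2.25 -1.04  0.21  2.66]
0.1 home
   [-1.03  0.19  0.02  1.8  -0.    1.15  0.44] [-0.97  0.21 -0.03  1.77  0.01  1.16  0.44]
   [-1.   -0.06  0.24  2.11  0.32  0.9   0.57] [-0.86 -0.05  0.13  2.12  0.31  0.88  0.59]
   [-0.87 -0.28  0.49  2.36  0.59  0.65  0.65] [-0.72 -0.24  0.37  2.35  0.52  0.61  0.75]
   [ 0.03  0.09  0.3   2.43 -0.8   0.21  2.51] [-0.78  0.    0.98  2.44 -0.33  0.26  1.92]
   [-0.09  0.19  0.43  2.07 -0.21  0.65  1.86] [-0.52  0.31  0.96  2.02 -0.49  0.72  2.11]
   [ 0.93  0.35 -0.55  2.32 -0.9   0.21  2.62] [-0.02  0.27  0.44  2.25 -1.04  0.21  2.66]
```

```bash
cat > fast.py <<'E'
from fk import *
from go import pose
def geo(q):
    R=np.eye(3);p=np.zeros(3);ax=[];o=[]
    for i in range(7):
        s=SG[i]*q[i];c_,s_=np.cos(s),np.sin(s)
        if i%2==0:
            ax.append(SG[i]*R[:,2]);M=np.array([[c_,-s_,0],[s_,c_,0],[0,0,1]])
        else: ax.append(SG[i]*R[:,1]);M=np.array([[c_,0,s_],[0,1,0],[-s_,0,c_]])
        o.append(p);R=R@M
        if i==0:p=p+R[:,2]*L[0]
        elif i==1:p=p+R[:,2]*L[1]
        elif i==3:p=p+R[:,2]*L[2]
        elif i==6:p=p+R[:,2]*L[3]
    ax=np.array(ax);o=np.array(o)
    return p,R@R0,np.vstack([np.cross(ax,p-o).T,ax.T])
def rv(M): return cv2.Rodrigues(M)[0].ravel()
def goto(q,pt,Rt,n,sub=2):
    """pinv follower; returns q, pos err, rot err, least margin"""
    mg=9
    for _ in range(n):
        p,R,_J=geo(q);dp=pt-p;w=rv(Rt@R.T)
        f=min(1,.05/max(np.linalg.norm(dp),1e-9),.15/max(np.linalg.norm(w),1e-9))
        p1=p+f*dp;R1=cv2.Rodrigues(f*w)[0]@R
        for _ in range(sub):
            p,R,J=geo(q);e=np.r_[p1-p,rv(R1@R.T)]
            q=np.clip(q+np.clip(J.T@np.linalg.solve(J@J.T+2e-5*np.eye(6),e),-.11,.11),lo+.001,hi-.001)
        mg=min(mg,(q-lo).min(),(hi-q).min())
    p,R,_=geo(q);return q,np.linalg.norm(pt-p),np.linalg.norm(rv(Rt@R.T)),mg
E
cat > search.py <<'E'
from fast import *
import time
np.set_printoptions(precision=2,suppress=True)
q0=np.array(env.get_state()["q"]);rng=np.random.default_rng(1)
def rp():
    t=rng.uniform(0,60);a=rng.uniform(-np.pi,np.pi);yaw=rng.uniform(-1.2,1.2)
    p,R=pose(rng.uniform(.45,.68),rng.uniform(-.4,.05),rng.uniform(.2,.42),0,0)
    w=np.radians(t)*np.array([np.cos(a),np.sin(a),0])
    return p,R@Ro.from_euler("z",yaw).as_matrix()@Ro.from_rotvec(w).as_matrix(),t,a,yaw
E1=pose(.517,-.248,.10,-.23,35);E2=pose(.517,-.248,.027,-.23,35);best=[];t0=time.time()
n=0
while time.time()-t0<200:
    n+=1;q=q0;wp=[];tot=0;ok=1
    for k in range(rng.integers(1,4)):
        w=rp();q,e,r,m=goto(q,w[0],w[1],10)
        if e>.03 or r>.2: ok=0;break
        wp.append((w,m))
    if not ok: continue
    q,e,r,m1=goto(q,*E1,12);q,e,r,m2=goto(q,*E2,3)
    g=min((q-lo).min(),(hi-q).min())
    sc=-g+10*e+r+.05*len(wp)
    best.append((sc,len(wp),g,e,r,q,wp))
best.sort(key=lambda b:b[0]);print(n,len(best))
for b in best[:4]:
    print(b[:6]); 
    for w,m in b[6]: print("   ",w[0],"tilt,az,yaw",np.round(w[2:],2),"mg",round(m,2))
import pickle;pickle.dump([(b[:6],[w[:2] for w,_ in b[6]]) for b in best[:4]],open("best.pkl","wb"))
E
python3 search.py
```

```text
t 6.1 grasp [ 0.5308 -0.222   0.1471] yaw -0.260 tilt 30.5 q [-0.02  0.27  0.44  2.25 -1.04  0.21  2.66] open 1.003 F [ 0.7 -0.7  0.4]
33124 16212
(np.float64(-0.06050272829753986), 1, np.float64(0.11050272830272556), np.float64(5.185700058702943e-13), np.float64(0.0), array([ 1.39,  0.91, -1.08,  2.34,  2.23,  0.6 , -0.06]))
    [ 0.46 -0.07  0.25] tilt,az,yaw [55.4  -1.14  0.05] mg 0.0
(np.float64(-0.06050270924537676), 1, np.float64(0.11050270946970775), np.float64(2.2433098843415297e-11), np.float64(0.0), array([ 1.14,  0.68, -0.73,  2.34,  2.61,  0.38, -0.58]))
    [ 0.45 -0.13  0.35] tilt,az,yaw [37.36 -1.43  0.61] mg 0.0
(np.float64(-0.06050188976032768), 1, np.float64(0.11050188976163122), np.float64(1.303537912419552e-13), np.float64(0.0), array([ 1.13,  0.67, -0.72,  2.34,  2.63,  0.37, -0.61]))
    [ 0.45 -0.09  0.34] tilt,az,yaw [44.67 -1.96  0.85] mg 0.0
(np.float64(-0.06050137614965499), 1, np.float64(0.11050137615202615), np.float64(2.3711531554603674e-13), np.float64(0.0), array([ 1.18,  0.7 , -0.78,  2.34,  2.55,  0.4 , -0.5 ]))
    [ 0.46 -0.21  0.36] tilt,az,yaw [45.75 -1.52  0.77] mg 0.0
```

```bash
python3 - <<'E'
s=open('search.py').read()
s=s.replace("wp=[];","wp=[];mm=9;").replace("if e>.03 or r>.2:","mm=min(mm,m)\n        if e>.01 or r>.05 or m<.06:")
s=s.replace("sc=-g+10*e+r+.05*len(wp)","mm=min(mm,m1,m2);sc=-min(mm,.1)-.5*g+10*e+r+.03*len(wp)")
s=s.replace("rng=np","F=pose(.60,-.2,.25,-.3,8);q0,e,r,m=goto(q0,*F,8);print('first',q0,e,r,F[0]);rng=np").replace("<200","<150")
open('search2.py','w').write(s)
E
python3 search2.py
```

```text
t 6.1 grasp [ 0.5308 -0.222   0.1471] yaw -0.260 tilt 30.5 q [-0.02  0.27  0.44  2.25 -1.04  0.21  2.66] open 1.003 F [ 0.7 -0.7  0.4]
first [-0.42  0.46  0.98  1.82 -0.5   0.96  2.02] 0.0 0.0 [ 0.6  -0.2   0.26]
34061 7262
(np.float64(-0.025529630417997475), 1, np.float64(0.10905926084437848), np.float64(4.191764173934528e-13), np.float64(0.0), array([ 0.9 ,  0.58, -0.43,  2.34,  3.07,  0.32, -1.12]))
    [0.52 0.04 0.39] tilt,az,yaw [51.89 -0.88 -0.45] mg 0.08
(np.float64(0.0037486359782674603), 2, np.float64(0.11050272807208117), np.float64(1.4308047057667785e-12), np.float64(0.0), array([ 1.1 ,  0.66, -0.68,  2.34,  2.69,  0.36, -0.67]))
    [ 0.55 -0.24  0.32] tilt,az,yaw [28.44 -1.62  0.03] mg 0.15
    [ 0.46 -0.05  0.42] tilt,az,yaw [39.22 -1.24  0.71] mg 0.14
(np.float64(0.03491323895778381), 3, np.float64(0.10817352209513295), np.float64(5.350290083382175e-13), np.float64(0.0), array([ 0.87,  0.58, -0.4 ,  2.34,  3.12,  0.32, -1.18]))
    [ 0.64 -0.38  0.41] tilt,az,yaw [ 8.56 -2.24  0.74] mg 0.24
    [0.47 0.01 0.29] tilt,az,yaw [29.16 -2.94  0.97] mg 0.08
    [ 0.49 -0.04  0.24] tilt,az,yaw [53.89 -1.55  1.08] mg 0.14
(np.float64(1.4305584487165985), 1, np.float64(0.0009999999999998899), np.float64(0.08680089396180428), np.float64(0.5340495090985555), array([ 1.01,  0.49, -0.44,  2.35, -1.04,  0.21,  2.66]))
    [ 0.48 -0.37  0.33] tilt,az,yaw [55.61  0.57  1.05] mg 0.08
```

```bash
cat > nxt.py <<'E'
import pickle,sys
from fast import *
b=pickle.load(open("best.pkl","rb"))[int(sys.argv[1])];s=env.get_state();p0=np.array(s["tool_pos"]);Ra=np.array(s["tcp_rot"])
for i in map(int,sys.argv[2:]):
    p,R=b[1][i]; print(i,np.round(Ra.T@(p-p0)/.2,3),np.round(rv(Ra.T@R)/np.pi,3))
q=np.array(s["q"])
for i in map(int,sys.argv[2:]): q,e,r,m=goto(q,*b[1][i],12);print("sim",np.round(q,2),e,r,m)
q,e,r,m=goto(q,*pose(.517,-.248,.10,-.23,35),12);print("sim end",np.round(q,2),e,r,m)
E
python3 go.py .60,-.2,.25,-.3,8
```

```text
t 6.1 grasp [ 0.5308 -0.222   0.1471] yaw -0.260 tilt 30.5 q [-0.02  0.27  0.44  2.25 -1.04  0.21  2.66] open 1.003 F [ 0.7 -0.7  0.4]
.60,-.2,.25,-.3,8 -> -0.535,0.203,-0.283,0.008,0.125,0.011 rows>=2.6
```

```bash
python3 -m handwheel '[-0.535,0.2,-0.28,0.01,0.125,0.01,-1,-0.535,0.2,-0.28,0.01,0.125,0.01,-1,-0.535,0.2,-0.28,0.01,0.125,0.01,-1,-0.535,0.2,-0.28,0.01,0.125,0.01,-1,-0.535,0.2,-0.28,0.01,0.125,0.01,-1,-0.535,0.2,-0.28,0.01,0.125,0.01,-1]' && python3 nxt.py 1 0 1 && python3 nxt.py 0 0
```

```text
t: 6.7
tool_pos: [0.6071, -0.1989, 0.2601]
tcp_rot: [[-0.947, 0.289, 0.141], [0.284, 0.957, -0.055], [-0.151, -0.012, -0.988]]
ft_force: [-0.3, -0.3, -0.6]
opening: 1.001
t 6.7 grasp [ 0.6079 -0.1992  0.2542] yaw -0.293 tilt 8.7 q [-0.41  0.43  0.89  1.76 -0.41  0.98  1.9 ] open 1.001 F [-0.3 -0.3 -0.6]Traceback (most recent call last):
  File "nxt.py", line 2, in <module>
    from fast import *
  File "fast.py", line 2, in <module>
    from go import pose
  File "go.py", line 13, in <module>
    p,R=pose(*map(float,a.split(",")))
        ~~~~^^^^^^^^^^^^^^^^^^^^^^^^^^
TypeError: pose() missing 4 required positional arguments: 'y', 'z', 'psi', and 'th'
```

```bash
python3 - <<'E'
s=open('go.py').read();a,b=s.split('if __name__');b=b.split('pass\n')[1]
b=b.replace('\n','\n  ');open('go.py','w').write(a+'if __name__=="__main__":\n  '+b+'\n')
E
python3 nxt.py 1 0 1 ; python3 nxt.py 0 0
```

```text
0 [ 0.154 -0.274 -0.334] [-0.037 -0.109 -0.077]
1 [ 0.763  0.488 -0.917] [ 0.117 -0.14   0.118]
sim [-0.21  0.13  0.79  2.   -0.58  0.69  2.48] 1.5700924586837752e-16 0.0 0.17848987921371995
sim [ 0.31 -0.16 -0.5   2.08  0.67  1.04  0.37] 2.0770370905276122e-16 0.0 0.14039518391520142
sim end [ 1.04  0.41 -0.59  2.34  2.51  0.21 -0.68] 0.021801743626545144 0.11109693505859644 0.0010000000000000009
0 [ 0.627  1.004 -0.778] [ 0.072 -0.235 -0.221]
sim [-0.75 -0.21  0.4   2.28  1.21  0.55  0.77] 1.1443916996305594e-16 0.0 0.11729295441034654
sim end [ 0.96  0.41 -0.49  2.33  3.1   0.21 -1.2 ] 0.019819110378652183 0.07208405025267448 0.0010000000000000009
```

```bash
python3 - <<'E'
s=open('search2.py').read()
import re
s=re.sub(r"F=pose.*?;rng","rng",s)
s=s.replace("g=min((q-lo).min(),(hi-q).min())","g=min(*(q-lo)[[0,1,2,4,5,6]],*(hi-q)[[0,1,2,4,5,6]])").replace("-.5*g","-.8*g").replace("<150","<300").replace("m<.06","m<.08").replace("integers(1,4)","integers(1,5)")
open('search3.py','w').write(s)
E
python3 - <<'E'
from fk import *
s=env.get_state()
D=[([-1.287,.469,-.049,1.532,.024,1.141,-.082],[.208,.642,.248]),([-.97,.21,-.03,1.77,.01,1.16,.44],[.3308,.4325,.3043]),([-0.86,-0.05,0.13,2.12,0.31,0.88,0.59],[0.4046, 0.2192, 0.2935]),([-0.72,-0.24,0.37,2.35,0.52,0.61,0.75],[0.4283, 0.0243, 0.2767]),([-0.78,0,0.98,2.44,-0.33,0.26,1.92],[0.4427, -0.0932, 0.1783]),([-0.52,0.31,0.96,2.02,-0.49,0.72,2.11],[0.5476, -0.1848, 0.2252]),([-.02,.27,.44,2.25,-1.04,.21,2.66],[0.5279, -0.2213, 0.1523]),(s["q"],s["tool_pos"])]
for full in(0,1):
    A=[]
    for q,p in D:
        C=chain(q,SG);A.append(np.c_[C[1][:,2],C[2][:,2],C[4][:,2],C[7][:,2]] if not full else np.c_[C[1][:,2],C[2][:,2],C[4][:,2],C[7][:,2],C[2][:,0]-C[4][:,0]*0,C[4][:,0],C[6][:,0]])
    A=np.vstack(A);B=np.hstack([p for _,p in D]);x=np.linalg.lstsq(A,B,rcond=None)[0];print(x.round(4),np.abs(A@x-B).max())
    if not full: open("L.txt","w").write(" ".join(map(str,x)))
E
sed -i 's/^L=\[.*/L=[float(v) for v in open("L.txt").read().split()]/' fk.py
python3 search3.py
```

```text
[0.3108 0.5178 0.4778 0.3222] 0.04365458157912781
[ 0.3322  0.5848  0.4962  0.385  -0.0431  0.033  -0.0141] 0.0427394699044952
63524 12344
(np.float64(-0.05729019612875701), 2, np.float64(0.14536274516453776), np.float64(2.8732184310112577e-13), np.float64(0.0), array([ 1.18,  0.68, -0.73,  2.34,  2.64,  0.36, -0.58]))
    [ 0.64 -0.02  0.4 ] tilt,az,yaw [34.03 -1.84 -0.16] mg 0.41
    [ 0.48 -0.13  0.28] tilt,az,yaw [40.99 -0.99  0.08] mg 0.09
(np.float64(-0.04802010749712478), 1, np.float64(0.09627513438749793), np.float64(1.287357508047675e-12), np.float64(0.0), array([ 0.98,  0.59, -0.49,  2.34,  3.03,  0.31, -1.04]))
    [ 0.58 -0.04  0.39] tilt,az,yaw [53.15 -1.01 -0.31] mg 0.15
(np.float64(-0.04657655961712985), 1, np.float64(0.09447069953509643), np.float64(1.0947295628035667e-12), np.float64(0.0), array([ 0.94,  0.58, -0.45,  2.34,  3.09,  0.3 , -1.12]))
    [0.52 0.05 0.34] tilt,az,yaw [45.67 -1.24  0.16] mg 0.12
(np.float64(-0.046387213813416706), 1, np.float64(0.0942340172810325), np.float64(1.1409305781157474e-12), np.float64(0.0), array([ 0.93,  0.58, -0.44,  2.34,  3.11,  0.3 , -1.13]))
    [0.56 0.03 0.41] tilt,az,yaw [58.84 -1.39  0.1 ] mg 0.12
```

```bash
cat > cal.py <<'E'
from fk import *
import json,os
np.set_printoptions(precision=4,suppress=True)
D=[([-1.287,.469,-.049,1.532,.024,1.141,-.082],[.208,.642,.248],5),([-.97,.21,-.03,1.77,.01,1.16,.44],[.3308,.4325,.3043],1),([-0.86,-0.05,0.13,2.12,0.31,0.88,0.59],[0.4046, 0.2192, 0.2935],1),([-0.72,-0.24,0.37,2.35,0.52,0.61,0.75],[0.4283, 0.0243, 0.2767],1),([-0.78,0,0.98,2.44,-0.33,0.26,1.92],[0.4427, -0.0932, 0.1783],1),([-0.52,0.31,0.96,2.02,-0.49,0.72,2.11],[0.5476, -0.1848, 0.2252],1),([-.02,.27,.44,2.25,-1.04,.21,2.66],[0.5279, -0.2213, 0.1523],1)]
s=env.get_state()
for l in (open("log.txt") if os.path.exists("log.txt") else []): D.append((*json.loads(l),5))
D.append((s["q"],s["tool_pos"],5))
names=["1z","1x","1y","2x","2y","2z","4x","4y","4z","6x","6y","7x","7y","7z"]
pen=np.array([0 if n[1]=="z" else 1 for n in names])*.3
A=[];B=[]
for q,p,w in D:
    C=chain(q,SG);A.append(w*np.array([C[int(n[0])][:,"xyz".index(n[1])] for n in names]).T);B.append(w*np.array(p))
A=np.vstack(A);B=np.hstack(B)
x=np.linalg.lstsq(np.vstack([A,np.diag(pen)]),np.r_[B,pen*0],rcond=None)[0]
print(dict(zip(names,x.round(4))));print(np.abs((A@x-B).reshape(-1,3)).max(1))
E
python3 cal.py
```

```text
{'1z': np.float64(0.24), '1x': np.float64(-0.0041), '1y': np.float64(-0.0133), '2x': np.float64(0.0001), '2y': np.float64(-0.0133), '2z': np.float64(0.5525), '4x': np.float64(-0.0017), '4y': np.float64(-0.0137), '4z': np.float64(0.4678), '6x': np.float64(-0.0004), '6y': np.float64(-0.0012), '7x': np.float64(-0.0024), '7y': np.float64(-0.0013), '7z': np.float64(0.2912)}
[0.0005 0.0008 0.0027 0.0025 0.0028 0.0044 0.0017 0.0003]
```

```bash
cat >> cal.py <<'E'
O=np.zeros((8,3))
for n,v in zip(names,x): O[int(n[0]),"xyz".index(n[1])]=v
np.save("O.npy",O)
E
python3 cal.py >/dev/null
python3 - <<'E'
s=open('fast.py').read()
i=s.index("        if i==0:p");j=s.index("    ax=np.array")
s=s[:i]+"        p=p+R@OFF[i+1]\n"+s[j:]
s=s.replace("def geo",'OFF=np.load("O.npy")\ndef geo',1)
open('fast.py','w').write(s)
g=open('go.py').read()
g=g.replace('print("t",','import json;open("log.txt","a").write(json.dumps([list(map(float,s["q"])),list(map(float,p0))])+"\\n");print("t",')
open('go.py','w').write(g)
E
python3 search3.py
```

```text
59438 12066
(np.float64(-0.06549567130324804), 3, np.float64(0.19311958913917845), np.float64(8.094740654921018e-13), np.float64(0.0), array([ 1.11,  0.69, -0.81,  2.3 ,  2.36,  0.4 , -0.39]))
    [ 0.47 -0.31  0.25] tilt,az,yaw [16.39 -1.97  0.22] mg 0.26
    [ 0.46 -0.3   0.42] tilt,az,yaw [43.94 -2.02  0.42] mg 0.16
    [ 0.51 -0.1   0.32] tilt,az,yaw [47.68 -0.32 -0.65] mg 0.14
(np.float64(-0.05249088526495359), 2, np.float64(0.13936360658973987), np.float64(6.838316103312332e-13), np.float64(0.0), array([ 1.01,  0.63, -0.68,  2.3 ,  2.52,  0.35, -0.59]))
    [ 0.64 -0.02  0.4 ] tilt,az,yaw [34.03 -1.84 -0.16] mg 0.42
    [ 0.48 -0.13  0.28] tilt,az,yaw [40.99 -0.99  0.08] mg 0.14
(np.float64(-0.043021643699880124), 1, np.float64(0.09002705462980612), np.float64(3.9647677163344473e-13), np.float64(0.0), array([ 0.84,  0.57, -0.47,  2.31,  2.85,  0.3 , -0.98]))
    [ 0.49 -0.03  0.4 ] tilt,az,yaw [54.08 -1.52  0.67] mg 0.08
(np.float64(-0.041282255090735506), 1, np.float64(0.08785281886851301), np.float64(4.074913686195775e-13), np.float64(0.0), array([ 0.82,  0.57, -0.44,  2.31,  2.89,  0.3 , -1.02]))
    [ 0.56 -0.    0.32] tilt,az,yaw [46.07 -1.   -0.26] mg 0.21
```

```bash
python3 nxt.py 0 0 1 2
```

```text
0 [ 0.519 -0.723 -0.006] [-0.044 -0.035 -0.019]
1 [ 0.418 -0.717 -0.883] [-0.09  -0.179  0.047]
2 [ 0.543  0.315 -0.378] [ 0.167 -0.153 -0.293]
sim [-0.08  0.25  0.84  1.98 -0.54  0.88  2.4 ] 7.850462293418876e-17 0.0 0.26215753009031895
sim [-0.14 -0.17  0.81  2.02 -0.56  0.71  2.18] 1.3597399555105182e-16 0.0 0.15827330096373582
sim [ 0.27 -0.06 -0.41  2.26  1.14  0.56  1.19] 1.1443916996305594e-16 0.0 0.13699852175049426
sim end [ 1.04  0.45 -0.7   2.28  2.18  0.21 -0.32] 0.011104563840361771 0.03814566370548758 0.0010000000000000009
```

```bash
python3 -m handwheel '[0.52,-0.72,0,-0.044,-0.035,-0.02,-1,0.52,-0.72,0,-0.044,-0.035,-0.02,-1,0.52,-0.72,0,-0.044,-0.035,-0.02,-1,0.52,-0.72,0,-0.044,-0.035,-0.02,-1,0.52,-0.72,0,-0.044,-0.035,-0.02,-1,0.42,-0.72,-0.88,-0.09,-0.18,0.047,-1,0.42,-0.72,-0.88,-0.09,-0.18,0.047,-1,0.42,-0.72,-0.88,-0.09,-0.18,0.047,-1,0.42,-0.72,-0.88,-0.09,-0.18,0.047,-1,0.42,-0.72,-0.88,-0.09,-0.18,0.047,-1,0.42,-0.72,-0.88,-0.09,-0.18,0.047,-1]' && python3 go.py && python3 nxt.py 0 2
```

```text
t: 7.8
tool_pos: [0.4574, -0.3035, 0.4206]
tcp_rot: [[-0.659, 0.293, 0.692], [0.42, 0.908, 0.015], [-0.624, 0.301, -0.721]]
ft_force: [0.3, 0.1, -0.5]
opening: 1.002
t 7.8 grasp [ 0.4616 -0.3034  0.4163] yaw -0.312 tilt 43.8 q [-0.14 -0.18  0.81  2.03 -0.55  0.71  2.17] open 1.002 F [ 0.3  0.1 -0.5]
2 [0.561 0.832 0.575] [ 0.148  0.039 -0.394]
sim [ 0.27 -0.06 -0.41  2.26  1.14  0.56  1.19] 1.2719202621569003e-16 0.0 0.13261141606245638
sim end [ 1.04  0.45 -0.7   2.28  2.18  0.21 -0.32] 0.011075064399238504 0.038044327705326994 0.0010000000000000009
```

```bash
python3 -m handwheel '[0.56,0.83,0.575,0.148,0.039,-0.394,-1,0.56,0.83,0.575,0.148,0.039,-0.394,-1,0.56,0.83,0.575,0.148,0.039,-0.394,-1,0.56,0.83,0.575,0.148,0.039,-0.394,-1,0.56,0.83,0.575,0.148,0.039,-0.394,-1,0.56,0.83,0.575,0.148,0.039,-0.394,-1,0.56,0.83,0.575,0.148,0.039,-0.394,-1,0.56,0.83,0.575,0.148,0.039,-0.394,-1,0.56,0.83,0.575,0.148,0.039,-0.394,-1,0.56,0.83,0.575,0.148,0.039,-0.394,-1,0.56,0.83,0.575,0.148,0.039,-0.394,-1]' && python3 go.py .517,-.248,.10,-.23,35
cat > path.py <<'E'
# simulate from the live joints through given grasp poses
import sys
from fast import *
q=np.array(env.get_state()["q"]);np.set_printoptions(precision=2,suppress=True)
for a in sys.argv[1:]:
    q,e,r,m=goto(q,*pose(*map(float,a.split(","))),12);print(a,q,"err %.4f %.3f mg %.2f"%(e,r,m))
E
python3 path.py .517,-.248,.10,-.23,35 .517,-.248,.027,-.23,35; python3 path.py .54,-.22,.22,-.23,20 .517,-.248,.10,-.23,35 .517,-.248,.027,-.23,35;python3 path.py  .53,-.24,.14,-.23,40 .517,-.248,.10,-.23,35 .517,-.248,.027,-.23,35
```

```text
t: 8.9
tool_pos: [0.5119, -0.1039, 0.3145]
tcp_rot: [[-0.712, -0.356, 0.605], [-0.665, 0.618, -0.42], [-0.224, -0.701, -0.677]]
ft_force: [0.4, -0.7, -0.0]
opening: 0.997
t 8.9 grasp [ 0.5155 -0.1065  0.3104] yaw 0.523 tilt 47.4 q [ 0.12 -0.06 -0.28  2.27  1.14  0.58  1.17] open 0.997 F [ 0.4 -0.7 -0. ]
.517,-.248,.10,-.23,35 -> 0.705,0.289,1.015,-0.108,0.009,0.307 rows>=6.8
.517,-.248,.10,-.23,35 [ 1.    0.44 -0.65  2.28  2.27  0.21 -0.42] err 0.0166 0.057 mg 0.00
.517,-.248,.027,-.23,35 [ 1.07  0.66 -0.76  2.3   2.42  0.38 -0.48] err 0.0000 0.000 mg 0.11
.54,-.22,.22,-.23,20 [ 0.48  0.21 -0.16  2.01 -0.    0.57  1.67] err 0.0000 0.000 mg 0.21
.517,-.248,.10,-.23,35 [ 0.82  0.36 -0.43  2.29 -0.26  0.21  2.06] err 0.0850 0.292 mg 0.00
.517,-.248,.027,-.23,35 [ 0.86  0.5  -0.48  2.32 -0.33  0.21  2.19] err 0.1306 0.449 mg 0.00
.53,-.24,.14,-.23,40 [ 1.08  0.39 -0.76  2.29  2.41  0.21 -0.57] err 0.0094 0.032 mg 0.00
.517,-.248,.10,-.23,35 [ 1.02  0.44 -0.67  2.28  2.22  0.21 -0.37] err 0.0141 0.049 mg 0.00
.517,-.248,.027,-.23,35 [ 1.09  0.67 -0.78  2.3   2.39  0.39 -0.43] err 0.0000 0.000 mg 0.12
```

```bash
for th in 30 35 40; do echo T $th; python3 path.py .53,-.2,.09,-.2,$th .517,-.248,.06,-.23,$th .517,-.248,.027,-.23,$th .53,-.248,.065,-.2,$th .56,-.1,.09,0,$th .59,.05,.12,.2,$th .60,.15,.12,.27,$th .65,.165,.09,.27,$th .65,.165,.04,.27,$th; done
```

```text
T 30
.53,-.2,.09,-.2,30 [ 0.56  0.37 -0.27  2.27  1.35  0.21  0.36] err 0.0531 0.182 mg 0.00
.517,-.248,.06,-.23,30 [ 0.95  0.51 -0.61  2.25  1.92  0.21 -0.07] err 0.0095 0.033 mg 0.00
.517,-.248,.027,-.23,30 [ 1.03  0.63 -0.73  2.25  2.06  0.3  -0.15] err 0.0000 0.000 mg 0.09
.53,-.248,.065,-.2,30 [ 1.    0.54 -0.69  2.21  1.72  0.21  0.17] err 0.0026 0.009 mg 0.00
.56,-.1,.09,0,30 [ 0.8   0.49 -0.78  2.24  1.57  0.25  0.24] err 0.0000 0.000 mg 0.01
.59,.05,.12,.2,30 [ 0.61  0.49 -0.91  2.17  1.33  0.35  0.43] err 0.0000 0.000 mg 0.06
.60,.15,.12,.27,30 [ 0.42  0.54 -0.92  2.12  1.37  0.45  0.32] err 0.0000 0.000 mg 0.19
.65,.165,.09,.27,30 [ 0.34  0.65 -0.86  2.02  1.44  0.48  0.29] err 0.0000 0.000 mg 0.26
.65,.165,.04,.27,30 [ 0.27  0.71 -0.77  2.04  1.66  0.45  0.08] err 0.0000 0.000 mg 0.24
T 35
.53,-.2,.09,-.2,35 [ 0.91  0.46 -0.68  2.3   2.25  0.23 -0.46] err 0.0000 0.000 mg 0.00
.517,-.248,.06,-.23,35 [ 1.05  0.56 -0.72  2.29  2.37  0.28 -0.47] err 0.0000 0.000 mg 0.06
.517,-.248,.027,-.23,35 [ 1.06  0.66 -0.75  2.3   2.43  0.37 -0.49] err 0.0000 0.000 mg 0.15
.53,-.248,.065
[... 623 characters left out ...]
,-.23,40 [ 1.18  0.65 -0.87  2.33  2.51  0.43 -0.53] err 0.0000 0.000 mg 0.11
.517,-.248,.027,-.23,40 [ 1.17  0.74 -0.86  2.34  2.56  0.52 -0.54] err 0.0000 0.000 mg 0.11
.53,-.248,.065,-.2,40 [ 1.17  0.64 -0.86  2.3   2.5   0.39 -0.5 ] err 0.0000 0.000 mg 0.15
.56,-.1,.09,0,40 [ 0.93  0.57 -0.91  2.34  2.38  0.39 -0.49] err 0.0000 0.000 mg 0.11
.59,.05,.12,.2,40 [ 0.61  0.49 -0.87  2.28  2.18  0.35 -0.4 ] err 0.0000 0.000 mg 0.12
.60,.15,.12,.27,40 [ 0.38  0.52 -0.85  2.23  2.04  0.42 -0.35] err 0.0000 0.000 mg 0.17
.65,.165,.09,.27,40 [ 0.32  0.64 -0.81  2.13  2.06  0.46 -0.32] err 0.0000 0.000 mg 0.25
.65,.165,.04,.27,40 [ 0.33  0.77 -0.84  2.14  2.21  0.57 -0.4 ] err 0.0000 0.000 mg 0.31
```

```bash
python3 go.py .53,-.2,.09,-.2,40 .515,-.247,.06,-.23,40
```

```text
t 8.9 grasp [ 0.5155 -0.1065  0.3104] yaw 0.523 tilt 47.4 q [ 0.12 -0.06 -0.28  2.27  1.14  0.58  1.17] open 0.997 F [ 0.4 -0.7 -0. ]
.53,-.2,.09,-.2,40 -> 0.512,0.451,0.987,-0.100,-0.021,0.305 rows>=6.7
.515,-.247,.06,-.23,40 -> 0.755,0.439,1.142,-0.095,-0.017,0.312 rows>=6.8
```

```bash
python3 -m handwheel '[0.51,0.45,0.987,-0.1,-0.021,0.305,-1,0.51,0.45,0.987,-0.1,-0.021,0.305,-1,0.51,0.45,0.987,-0.1,-0.021,0.305,-1,0.51,0.45,0.987,-0.1,-0.021,0.305,-1,0.51,0.45,0.987,-0.1,-0.021,0.305,-1,0.51,0.45,0.987,-0.1,-0.021,0.305,-1,0.51,0.45,0.987,-0.1,-0.021,0.305,-1,0.51,0.45,0.987,-0.1,-0.021,0.305,-1,0.51,0.45,0.987,-0.1,-0.021,0.305,-1,0.51,0.45,0.987,-0.1,-0.021,0.305,-1]' && python3 go.py .515,-.247,.06,-.23,40 .515,-.247,.03,-.23,40; python3 path.py .515,-.247,.06,-.23,40 .515,-.247,.03,-.23,40
```

```text
t: 9.9
tool_pos: [0.5271, -0.2005, 0.0955]
tcp_rot: [[-0.748, 0.205, 0.632], [0.162, 0.979, -0.126], [-0.644, 0.009, -0.765]]
ft_force: [0.3, 1.0, -0.9]
opening: 1.002
t 9.9 grasp [ 0.5309 -0.2012  0.0909] yaw -0.207 tilt 40.1 q [ 0.88  0.46 -0.64  2.35  2.67  0.33 -0.89] open 1.002 F [ 0.3  1.  -0.9]
.515,-.247,.06,-.23,40 -> 0.122,-0.241,0.097,0.007,0.000,0.004 rows>=1.1
.515,-.247,.03,-.23,40 -> 0.218,-0.242,0.212,0.007,0.000,0.004 rows>=1.6
.515,-.247,.06,-.23,40 [ 1.01  0.56 -0.65  2.35  2.79  0.37 -0.88] err 0.0000 0.000 mg 0.10
.515,-.247,.03,-.23,40 [ 1.    0.64 -0.64  2.35  2.82  0.45 -0.87] err 0.0000 0.000 mg 0.10
```

```bash
python3 -m handwheel '[0.122,-0.241,0.097,0.007,0,0.004,-1,0.122,-0.241,0.097,0.007,0,0.004,-1,0.122,-0.241,0.097,0.007,0,0.004,-1,0.218,-0.242,0.212,0.007,0,0.004,-1,0.218,-0.242,0.212,0.007,0,0.004,-1,0.218,-0.242,0.212,0.007,0,0.004,-1,0.218,-0.242,0.212,0.007,0,0.004,1,0.218,-0.242,0.212,0.007,0,0.004,1,0.218,-0.242,0.212,0.007,0,0.004,1,0.218,-0.242,0.212,0.007,0,0.004,1,0.218,-0.242,0.212,0.007,0,0.004,1,0.218,-0.242,0.212,0.007,0,0.004,1]' 35 && python3 go.py .53,-.248,.07,-.2,40 .56,-.1,.10,0,40
python3 - <<'E'
from h import *
c=cam("top");im=cv2.cvtColor(c["image"],cv2.COLOR_RGB2BGR)[150:330,250:470];cv2.imwrite("pics/a.png",cv2.resize(im,None,fx=3,fy=3))
E
```

```text
t: 11.1
tool_pos: [0.5131, -0.247, 0.0383]
tcp_rot: [[-0.743, 0.224, 0.631], [0.164, 0.975, -0.152], [-0.649, -0.009, -0.761]]
ft_force: [0.4, 0.8, -0.4]
opening: 0.537
t 11.1 grasp [ 0.5169 -0.2479  0.0337] yaw -0.226 tilt 40.4 q [ 0.97  0.63 -0.64  2.36  2.8   0.46 -0.87] open 0.537 F [ 0.4  0.8 -0.4]
.53,-.248,.07,-.2,40 -> -0.167,0.012,-0.096,-0.007,0.002,-0.004 rows>=0.8
.56,-.1,.10,0,40 -> -0.254,0.761,-0.228,-0.049,0.002,-0.053 rows>=3.3
```

View pics/a.png

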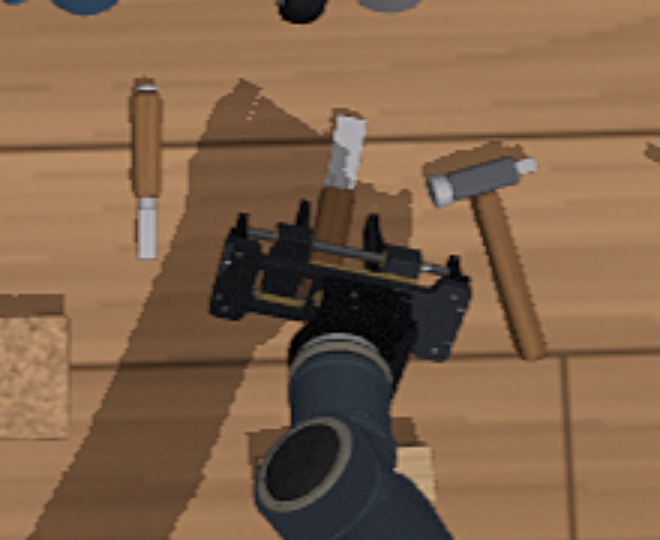

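```bash
python3 -m handwheel '[0.016,0,0.019,0,0,0,-0.05,0.016,0,0.019,0,0,0,-0.05,0.016,0,0.019,0,0,0,1,0.016,0,0.019,0,0,0,1,0.016,0,0.019,0,0,0,1,0.016,0,0.019,0,0,0,1,0.016,0,0.019,0,0,0,1,0.016,0,0.019,0,0,0,1,0.016,0,0.019,0,0,0,1,0.016,0,0.019,0,0,0,1]' 40 && python3 go.py .53,-.248,.07,-.2,40 .56,-.1,.10,0,40;  python3 path.py .53,-.248,.07,-.2,40 .56,-.1,.10,0,40 .59,.05,.12,.2,40 .60,.14,.12,.27,40
```

```text
t: 12.15
tool_pos: [0.5131, -0.2468, 0.0332]
tcp_rot: [[-0.743, 0.223, 0.631], [0.164, 0.975, -0.151], [-0.648, -0.009, -0.761]]
ft_force: [0.1, 0.9, -0.9]
opening: 0.319
t 12.15 grasp [ 0.5168 -0.2477  0.0286] yaw -0.225 tilt 40.4 q [ 0.97  0.64 -0.64  2.36  2.8   0.48 -0.87] open 0.319 F [ 0.1  0.9 -0.9]
.53,-.248,.07,-.2,40 -> -0.184,0.011,-0.116,-0.007,0.002,-0.004 rows>=0.9
.56,-.1,.10,0,40 -> -0.271,0.760,-0.247,-0.048,0.002,-0.053 rows>=3.4
.53,-.248,.07,-.2,40 [ 1.01  0.55 -0.65  2.31  2.8   0.32 -0.86] err 0.0000 0.000 mg 0.11
.56,-.1,.10,0,40 [ 0.74  0.45 -0.67  2.34  2.66  0.29 -0.84] err 0.0000 0.000 mg 0.08
.59,.05,.12,.2,40 [ 0.39  0.41 -0.6   2.29  2.48  0.25 -0.75] err 0.0000 0.000 mg 0.04
.60,.14,.12,.27,40 [ 0.14  0.42 -0.52  2.25  2.31  0.27 -0.68] err 0.0000 0.000 mg 0.06
```

```bash
python3 -m handwheel '[-0.184,0.011,-0.116,-0.007,0.002,-0.004,1,-0.184,0.011,-0.116,-0.007,0.002,-0.004,1,-0.184,0.011,-0.116,-0.007,0.002,-0.004,1,-0.27,0.76,-0.245,-0.048,0.002,-0.053,1,-0.27,0.76,-0.245,-0.048,0.002,-0.053,1,-0.27,0.76,-0.245,-0.048,0.002,-0.053,1,-0.27,0.76,-0.245,-0.048,0.002,-0.053,1,-0.27,0.76,-0.245,-0.048,0.002,-0.053,1,-0.27,0.76,-0.245,-0.048,0.002,-0.053,1]' && python3 go.py .57,.05,.12,.2,40 .57,.10,.12,.27,40;  python3 path.py .57,.05,.12,.2,40 .60,.12,.11,.27,40 .65,.165,.09,.27,40
```

```text
t: 13.05
tool_pos: [0.5552, -0.1013, 0.103]
tcp_rot: [[-0.767, 0.003, 0.641], [0.001, 1.0, -0.003], [-0.641, -0.001, -0.767]]
ft_force: [0.0, -0.3, -1.5]
opening: 0.318
t 13.05 grasp [ 0.559  -0.1013  0.0983] yaw -0.003 tilt 39.9 q [ 0.71  0.45 -0.65  2.35  2.65  0.3  -0.85] open 0.318 F [ 0.  -0.3 -1.5]
.57,.05,.12,.2,40 -> -0.111,0.753,-0.050,-0.042,-0.001,-0.049 rows>=3.0
.57,.10,.12,.27,40 -> -0.111,1.001,-0.050,-0.056,-0.001,-0.066 rows>=4.0
.57,.05,.12,.2,40 [ 0.42  0.39 -0.63  2.33  2.51  0.27 -0.79] err 0.0000 0.000 mg 0.06
.60,.12,.11,.27,40 [ 0.23  0.45 -0.57  2.26  2.39  0.29 -0.71] err 0.0000 0.000 mg 0.07
.65,.165,.09,.27,40 [ 0.07  0.54 -0.48  2.14  2.29  0.31 -0.64] err 0.0000 0.000 mg 0.09
```

```bash
python3 -m handwheel '[-0.111,0.75,-0.05,-0.042,0,-0.049,1,-0.111,0.75,-0.05,-0.042,0,-0.049,1,-0.111,0.75,-0.05,-0.042,0,-0.049,1,-0.111,1,-0.05,-0.056,0,-0.066,1,-0.111,1,-0.05,-0.056,0,-0.066,1,-0.111,1,-0.05,-0.056,0,-0.066,1]' && python3 go.py .59,.17,.11,.27,40 .6438,.1847,.10,.27,40 .6438,.1847,.042,.27,40;  python3 path.py .59,.17,.11,.27,40 .6438,.1847,.10,.27,40 .6438,.1847,.036,.27,40
```

```text
t: 13.65
tool_pos: [0.5669, 0.099, 0.1251]
tcp_rot: [[-0.739, -0.267, 0.619], [-0.204, 0.964, 0.171], [-0.642, 0.0, -0.767]]
ft_force: [-0.1, -0.8, -0.7]
opening: 0.32
t 13.65 grasp [0.5706 0.1001 0.1205] yaw 0.270 tilt 39.9 q [ 0.28  0.39 -0.6   2.32  2.44  0.27 -0.76] open 0.32 F [-0.1 -0.8 -0.7]
.59,.17,.11,.27,40 -> -0.109,0.311,0.160,0.000,-0.000,-0.000 rows>=1.5
.6438,.1847,.10,.27,40 -> -0.291,0.310,0.377,0.000,-0.000,-0.000 rows>=2.3
.6438,.1847,.042,.27,40 -> -0.105,0.310,0.600,0.000,-0.000,-0.000 rows>=2.7
.59,.17,.11,.27,40 [ 0.07  0.44 -0.52  2.26  2.27  0.33 -0.7 ] err 0.0000 0.000 mg 0.11
.6438,.1847,.10,.27,40 [ 0.    0.51 -0.45  2.14  2.21  0.3  -0.62] err 0.0000 0.000 mg 0.09
.6438,.1847,.036,.27,40 [ 0.08  0.67 -0.55  2.15  2.37  0.46 -0.71] err 0.0000 0.000 mg 0.22
```

```bash
python3 -m handwheel '[-0.109,0.31,0.16,0,0,0,1,-0.109,0.31,0.16,0,0,0,1,-0.2,0.31,0.268,0,0,0,1,-0.29,0.31,0.377,0,0,0,1,-0.29,0.31,0.377,0,0,0,1,-0.29,0.31,0.377,0,0,0,1]' && python3 go.py .6438,.1847,.065,.27,40 .6438,.1847,.037,.27,40
python3 - <<'E'
from h import *
c=cam("scene");im=cv2.cvtColor(c["image"],cv2.COLOR_RGB2BGR)[160:400,230:470];cv2.imwrite("pics/b.png",cv2.resize(im,None,fx=2.4,fy=2.4))
E
```

```text
t: 14.25
tool_pos: [0.6403, 0.1806, 0.1038]
tcp_rot: [[-0.741, -0.263, 0.618], [-0.202, 0.965, 0.168], [-0.641, -0.0, -0.768]]
ft_force: [-0.5, -0.5, -2.7]
opening: 0.315
t 14.25 grasp [0.644  0.1816 0.0992] yaw 0.266 tilt 39.9 q [-0.02  0.5  -0.43  2.14  2.2   0.3  -0.62] open 0.315 F [-0.5 -0.5 -2.7]
.6438,.1847,.065,.27,40 -> 0.107,0.015,0.133,-0.001,-0.001,-0.001 rows>=0.7
.6438,.1847,.037,.27,40 -> 0.197,0.015,0.241,-0.001,-0.001,-0.001 rows>=1.2
```

View pics/b.png

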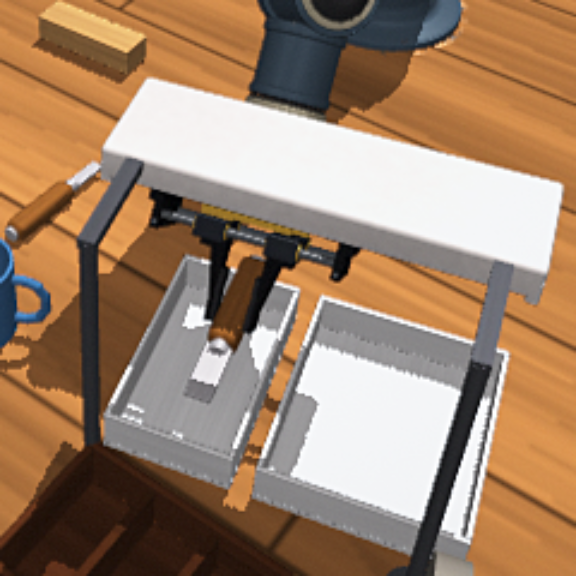

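```bash
python3 -m handwheel '[0.107,0.012,0.133,0,0,0,1,0.107,0.012,0.133,0,0,0,1,0.15,0.012,0.187,0,0,0,1,0.197,0.012,0.241,0,0,0,1,0.197,0.012,0.241,0,0,0,1,0.197,0.012,0.241,0,0,0,1,0.197,0.012,0.241,0,0,0,0.22,0.197,0.012,0.241,0,0,0,0.22,0.197,0.012,0.241,0,0,0,0.22,0.197,0.012,0.241,0,0,0,0.22]' && python3 go.py .6438,.183,.07,.27,40 .6438,.183,.11,.27,40 .59,.17,.12,.27,40
```

```text
t: 15.3
tool_pos: [0.6404, 0.1872, 0.0438]
tcp_rot: [[-0.737, -0.268, 0.62], [-0.205, 0.963, 0.172], [-0.644, -0.0, -0.765]]
ft_force: [-0.9, 0.5, 0.1]
opening: 0.388
t 15.3 grasp [0.6441 0.1882 0.0392] yaw 0.271 tilt 40.1 q [ 0.04  0.65 -0.53  2.15  2.36  0.45 -0.73] open 0.388 F [-0.9  0.5  0.1]
.6438,.183,.07,.27,40 -> -0.093,-0.025,-0.123,0.000,0.000,0.000 rows>=0.6
.6438,.183,.11,.27,40 -> -0.221,-0.025,-0.276,0.000,0.000,0.000 rows>=1.4
.59,.17,.12,.27,40 -> -0.042,-0.015,-0.493,0.000,0.000,0.000 rows>=2.0
```

```bash
python3 -m handwheel '[-0.04,0,-0.05,0,0,0,0.22,-0.093,0,-0.11,0,0,0,0.22,-0.22,-0.01,-0.276,0,0,0,0.22,-0.22,-0.01,-0.276,0,0,0,0.22,-0.04,-0.015,-0.49,0,0,0,0.22,-0.04,-0.015,-0.49,0,0,0,0.22,-0.04,-0.015,-0.49,0,0,0,0.0]' && python3 go.py .57,.08,.12,.2,40 .555,-.07,.11,0,40; python3 path.py .57,.05,.12,.2,40 .555,-.07,.11,0,40 .563,-.098,.06,-.025,40 .563,-.098,.026,-.025,40
python3 - <<'E'
from fit import *
c=cam("top");d=cam("scene")
im=cv2.cvtColor(d["image"],cv2.COLOR_RGB2BGR)[160:400,230:470];cv2.imwrite("pics/c.png",cv2.resize(im,None,fx=2.4,fy=2.4))
print("small",fit([c,d],"chisel_small",[.571,-.098,3.11]))
print("big",fit([d],"chisel_big",[.6565,.186,.27]))
E
```

```text
t: 16.0
tool_pos: [0.5848, 0.1684, 0.1232]
tcp_rot: [[-0.738, -0.268, 0.619], [-0.206, 0.963, 0.172], [-0.642, -0.001, -0.766]]
ft_force: [0.3, -0.4, 0.4]
opening: 0.428
t 16.0 grasp [0.5885 0.1695 0.1186] yaw 0.272 tilt 40.0 q [ 0.03  0.41 -0.49  2.26  2.23  0.31 -0.67] open 0.428 F [ 0.3 -0.4  0.4]
.57,.08,.12,.2,40 -> 0.156,-0.405,-0.139,0.015,-0.000,0.018 rows>=1.8
.555,-.07,.11,0,40 -> 0.398,-1.103,-0.276,0.055,-0.000,0.066 rows>=4.8
.57,.05,.12,.2,40 [ 0.4   0.39 -0.61  2.33  2.54  0.26 -0.82] err 0.0000 0.000 mg 0.05
.555,-.07,.11,0,40 [ 0.63  0.4  -0.62  2.36  2.63  0.29 -0.89] err 0.0000 0.000 mg 0.07
.563,-.098,.06,-.025,40 [ 0.67  0.54 -0.62  2.35  2.71  0.41 -0.9 ] err 0.0000 0.000 mg 0.09
.563,-.098,.026,-.025,40 [ 0.67  0.64 -0.62  2.36  2.74  0.5  -0.89] err 0.0000 0.000 mg 0.09
small (array([ 0.57384535, -0.09645997,  3.10483259]), np.float64(0.27703698159738904), 2)
big (array([0.64044747, 0.18519458, 0.27508376]), np.float64(0.23933515127905466), 1)
```

View pics/c.png

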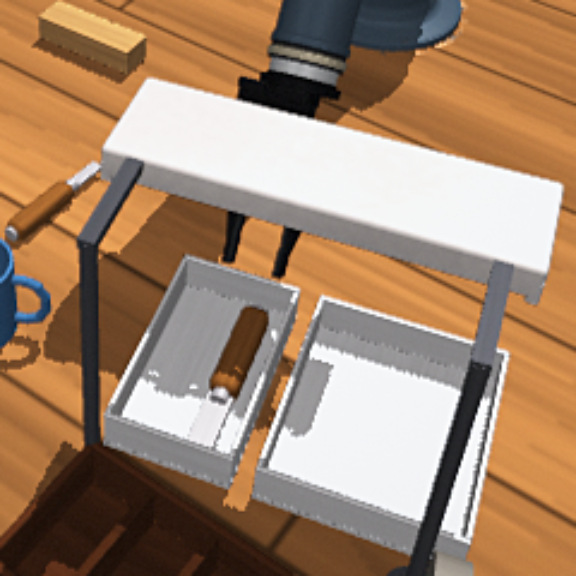

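```bash
python3 -m handwheel '[0.156,-0.4,-0.139,0.015,0,0.018,-0.3,0.156,-0.4,-0.139,0.015,0,0.018,-0.3,0.398,-1,-0.25,0.06,0,0.07,-0.3,0.398,-1,-0.25,0.06,0,0.07,-0.3,0.398,-1,-0.25,0.06,0,0.07,-0.3,0.398,-1,-0.25,0.06,0,0.07,-0.3,0.398,-1,-0.25,0.06,0,0.07,-0.3]' && python3 go.py .565,-.097,.06,-.037,40 .565,-.097,.0265,-.037,40
```

```text
t: 16.95
tool_pos: [0.5504, -0.0498, 0.1102]
tcp_rot: [[-0.766, 0.021, 0.643], [0.015, 1.0, -0.015], [-0.643, -0.002, -0.766]]
ft_force: [0.3, -0.2, 0.2]
opening: 0.65
t 16.95 grasp [ 0.5543 -0.0499  0.1056] yaw -0.021 tilt 40.0 q [ 0.5   0.39 -0.56  2.38  2.53  0.34 -0.9 ] open 0.65 F [ 0.3 -0.2  0.2]
.565,-.097,.06,-.037,40 -> 0.102,-0.233,0.213,0.003,0.000,0.004 rows>=1.3
.565,-.097,.0265,-.037,40 -> 0.210,-0.233,0.341,0.003,0.000,0.004 rows>=1.9
```

```bash
python3 -m handwheel '[0.1,-0.233,0.213,0.003,0,0.004,-0.3,0.1,-0.233,0.213,0.003,0,0.004,-0.3,0.1,-0.233,0.213,0.003,0,0.004,-0.3,0.21,-0.233,0.341,0.003,0,0.004,-0.3,0.21,-0.233,0.341,0.003,0,0.004,-0.3,0.21,-0.233,0.341,0.003,0,0.004,-0.3]' && python3 go.py .565,-.097,.0265,-.037,40
```

```text
t: 17.55
tool_pos: [0.561, -0.0937, 0.0317]
tcp_rot: [[-0.766, 0.031, 0.642], [0.023, 1.0, -0.021], [-0.643, -0.001, -0.766]]
ft_force: [0.4, -1.2, -0.2]
opening: 0.649
t 17.55 grasp [ 0.5648 -0.0938  0.0271] yaw -0.031 tilt 40.0 q [ 0.61  0.62 -0.59  2.36  2.72  0.51 -0.92] open 0.649 F [ 0.4 -1.2 -0.2]
.565,-.097,.0265,-.037,40 -> 0.001,-0.016,0.003,0.001,0.000,0.002 rows>=0.1
```

```bash
python3 -m handwheel '[0,-0.01,0.003,0,0,0,1,0,-0.01,0.003,0,0,0,1,0,-0.01,0.003,0,0,0,1,0,-0.01,0.003,0,0,0,1,0,-0.01,0.003,0,0,0,1,0,-0.01,0.003,0,0,0,1,0,-0.01,0.003,0,0,0,1,0,-0.01,0.003,0,0,0,1,0,-0.01,0.003,0,0,0,1]' && python3 go.py .57,-.05,.09,0,40 .57,.05,.12,.2,40 .565,.08,.12,.27,40
```

```text
t: 18.45
tool_pos: [0.5613, -0.0976, 0.0314]
tcp_rot: [[-0.765, 0.034, 0.644], [0.024, 0.999, -0.024], [-0.644, -0.002, -0.765]]
ft_force: [-3.3, 1.0, 5.8]
opening: 0.271
t 18.45 grasp [ 0.5651 -0.0977  0.0268] yaw -0.034 tilt 40.1 q [ 0.62  0.63 -0.59  2.36  2.73  0.51 -0.92] open 0.271 F [-3.3  1.   5.8]
.57,-.05,.09,0,40 -> -0.216,0.238,-0.232,-0.007,0.001,-0.008 rows>=1.6
.57,.05,.12,.2,40 -> -0.301,0.733,-0.358,-0.048,0.000,-0.056 rows>=3.5
.565,.08,.12,.27,40 -> -0.279,0.881,-0.377,-0.063,0.000,-0.074 rows>=4.0
```

```bash
python3 -m handwheel '[-0.216,0.238,-0.232,-0.007,0,-0.008,1,-0.216,0.238,-0.232,-0.007,0,-0.008,1,-0.3,0.733,-0.358,-0.048,0,-0.056,1,-0.3,0.733,-0.358,-0.048,0,-0.056,1,-0.28,0.88,-0.377,-0.063,0,-0.074,1,-0.28,0.88,-0.377,-0.063,0,-0.074,1,-0.28,0.88,-0.377,-0.063,0,-0.074,1]' && python3 go.py .60,.12,.115,.27,40 .6668,.1412,.10,.27,40 .6668,.1412,.035,.27,40; python3 path.py .60,.12,.115,.27,40 .6668,.1412,.10,.27,40 .6668,.1412,.035,.27,40
```

```text
t: 19.15
tool_pos: [0.561, 0.0785, 0.1239]
tcp_rot: [[-0.739, -0.268, 0.619], [-0.205, 0.963, 0.172], [-0.642, 0.0, -0.767]]
ft_force: [-0.2, 0.2, -1.1]
opening: 0.266
t 19.15 grasp [0.5648 0.0795 0.1193] yaw 0.271 tilt 40.0 q [ 0.35  0.38 -0.62  2.34  2.55  0.26 -0.83] open 0.266 F [-0.2  0.2 -1.1]
.60,.12,.115,.27,40 -> -0.158,0.148,0.160,0.000,-0.000,0.000 rows>=1.1
.6668,.1412,.10,.27,40 -> -0.378,0.160,0.443,0.000,-0.000,0.000 rows>=2.4
.6668,.1412,.035,.27,40 -> -0.169,0.160,0.692,0.000,-0.000,0.000 rows>=2.9
.60,.12,.115,.27,40 [ 0.19  0.43 -0.52  2.26  2.42  0.26 -0.75] err 0.0000 0.000 mg 0.05
.6668,.1412,.10,.27,40 [ 0.07  0.52 -0.41  2.11  2.35  0.23 -0.68] err 0.0000 0.000 mg 0.02
.6668,.1412,.035,.27,40 [ 0.15  0.67 -0.51  2.13  2.48  0.39 -0.74] err 0.0000 0.000 mg 0.14
```

```bash
python3 -m handwheel '[-0.158,0.15,0.16,0,0,0,1,-0.158,0.15,0.16,0,0,0,1,-0.25,0.16,0.33,0,0,0,1,-0.339,0.16,0.489,0,0,0,1,-0.339,0.16,0.489,0,0,0,1,-0.339,0.16,0.489,0,0,0,1,-0.339,0.16,0.489,0,0,0,1]' && python3 go.py .6668,.1412,.06,.27,40 .6668,.1412,.035,.27,40
```

```text
t: 19.85
tool_pos: [0.6623, 0.1386, 0.092]
tcp_rot: [[-0.74, -0.266, 0.618], [-0.204, 0.964, 0.171], [-0.641, 0.0, -0.767]]
ft_force: [0.2, 0.0, -1.0]
opening: 0.273
t 19.85 grasp [0.666  0.1396 0.0874] yaw 0.270 tilt 39.9 q [ 0.07  0.54 -0.43  2.12  2.37  0.26 -0.7 ] open 0.273 F [ 0.2  0.  -1. ]
.6668,.1412,.06,.27,40 -> 0.083,0.007,0.109,-0.000,-0.001,-0.000 rows>=0.5
.6668,.1412,.035,.27,40 -> 0.163,0.007,0.205,-0.000,-0.001,-0.000 rows>=1.0
```

```bash
python3 -m handwheel '[0.083,0.005,0.109,0,0,0,1,0.083,0.005,0.109,0,0,0,1,0.12,0.005,0.157,0,0,0,1,0.163,0.005,0.205,0,0,0,1,0.163,0.005,0.205,0,0,0,1,0.163,0.005,0.205,0,0,0,1,0.163,0.01,0.205,0,0,0,0.35,0.163,0.01,0.205,0,0,0,0.35,0.163,0.01,0.205,0,0,0,0.35,0.163,0.01,0.205,0,0,0,0.35]' && python3 go.py .6668,.142,.06,.27,40 .6668,.142,.09,.27,40 .60,.13,.115,.27,40
```

```text
t: 20.85
tool_pos: [0.6647, 0.1425, 0.0411]
tcp_rot: [[-0.737, -0.268, 0.62], [-0.205, 0.963, 0.172], [-0.644, -0.0, -0.765]]
ft_force: [-0.0, 0.1, -0.1]
opening: 0.325
t 20.85 grasp [0.6684 0.1435 0.0365] yaw 0.271 tilt 40.1 q [ 0.12  0.66 -0.5   2.13  2.46  0.39 -0.74] open 0.325 F [-0.   0.1 -0.1]
.6668,.142,.06,.27,40 -> -0.068,-0.005,-0.096,0.000,0.000,0.000 rows>=0.5
.6668,.142,.09,.27,40 -> -0.165,-0.005,-0.211,0.000,0.000,0.000 rows>=1.1
.60,.13,.115,.27,40 -> 0.013,0.026,-0.524,0.000,0.000,0.000 rows>=2.1
```

```bash
python3 -m handwheel '[-0.03,0,-0.045,0,0,0,0.35,-0.068,0,-0.096,0,0,0,0.35,-0.165,0,-0.211,0,0,0,0.35,-0.165,0,-0.211,0,0,0,0.35,0.013,0.026,-0.524,0,0,0,0.35,0.013,0.026,-0.524,0,0,0,0.35,0.013,0.026,-0.524,0,0,0,0]' && python3 go.py; for th in 35 40 45; do echo T $th; python3 path.py .57,.05,.12,.2,$th .56,-.1,.10,0,$th  .53,-.25,.09,.1,$th .505,-.386,.07,.24,$th .505,-.386,.03,.24,$th .53,-.25,.09,.1,$th .56,-.1,.10,0,$th .56,.05,.12,.2,$th .57,.25,.12,.27,$th  .62,.33,.1,.27,$th .62,.33,.04,.27,$th; done
python3 - <<'E'
from fit import *
np.set_printoptions(precision=4,suppress=True)
d=cam("scene");c=cam("top")
im=cv2.cvtColor(d["image"],cv2.COLOR_RGB2BGR)[160:400,230:470];cv2.imwrite("pics/d.png",cv2.resize(im,None,fx=2.4,fy=2.4))
print("small",fit([d],"chisel_small",[.675,.145,.27+np.pi]),"big",fit([d],"chisel_big",[.645,.186,.27]))
print("ham",fit([c,d],"hammer",[.512,-.384,.24]),[ray(c,r["point"],.012) for k in("hammer_butt","hammer_grip","hammer_head") for r in env.pinpoint(c,k)[:1]])
E
```

```text
t: 21.55
tool_pos: [0.5932, 0.1284, 0.1196]
tcp_rot: [[-0.738, -0.269, 0.618], [-0.207, 0.963, 0.172], [-0.642, -0.001, -0.767]]
ft_force: [-0.3, 0.1, -1.0]
opening: 0.358
t 21.55 grasp [0.5969 0.1295 0.115 ] yaw 0.273 tilt 39.9 q [ 0.14  0.42 -0.51  2.26  2.38  0.28 -0.74] open 0.358 F [-0.3  0.1 -1. ]
T 35
.57,.05,.12,.2,35 [ 0.27  0.34 -0.46  2.29  2.17  0.21 -0.49] err 0.0247 0.085 mg 0.00
.56,-.1,.10,0,35 [ 0.66  0.41 -0.58  2.29  2.35  0.21 -0.56] err 0.0137 0.047 mg 0.00
.53,-.25,.09,.1,35 [ 1.18  0.52 -0.75  2.2   2.56  0.21 -0.31] err 0.0788 0.271 mg 0.00
.505,-.386,.07,.24,35 [ 1.4   0.59 -0.7   2.03  2.57  0.21  0.02] err 0.1687 0.587 mg 0.00
.505,-.386,.03,.24,35 [ 1.27  0.62 -0.54  2.04  2.22  0.21  0.39] err 0.1630 0.559 mg 0.00
.53,-.25,.09,.1,35 [ 1.32  0.64 -0.97  2.19  1.24  0.21  1.07] err 0.0194 0.067 mg 0.00
.56,-.1,.10,0,35 [ 1.07  0.64 -1.13  2.28  1.84  0.46  0.07] err 0.0000 0.000 mg 0.00
.56,.05,.12,.2,35 [ 0.84  0.61 -1.21  2.29  1.75  0.52  0.07] err 0.0000 0.000 mg 0.16
.57,.25,.12,.27,35 [ 0.37  0.72 -1.21  2.16  1.7   0.79 -0.09] err 0.0000 0.000 mg 0.1
[... 1755 characters left out ...]
0 0.000 mg 0.05
.56,.05,.12,.2,45 [ 0.31  0.37 -0.5   2.41  2.89  0.4  -1.18] err 0.0000 0.000 mg 0.04
.57,.25,.12,.27,45 [-0.26  0.42 -0.37  2.28  2.31  0.46 -0.92] err 0.0000 0.000 mg 0.06
.62,.33,.1,.27,45 [-0.41  0.54 -0.31  2.11  2.14  0.47 -0.8 ] err 0.0000 0.000 mg 0.25
.62,.33,.04,.27,45 [-0.36  0.67 -0.37  2.12  2.29  0.59 -0.92] err 0.0000 0.000 mg 0.33
small (array([0.6732, 0.1435, 3.4443]), np.float64(0.28980697337300687), 1) big (array([0.6431, 0.1855, 0.2742]), np.float64(0.20996837444655284), 1)
ham (array([ 0.5098, -0.3828,  0.3266]), np.float64(0.4261804196284468), 1) [array([ 0.4039, -0.408 ,  0.012 ]), array([ 0.5208, -0.3818,  0.012 ]), array([ 0.5572, -0.3657,  0.012 ])]
```

View pics/d.png

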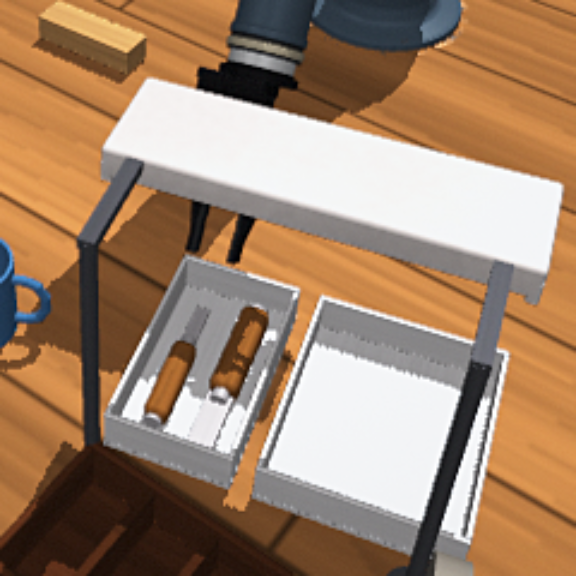

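```bash
cat > search4.py <<'E'
from fast import *
import time,sys,pickle
np.set_printoptions(precision=2,suppress=True)
q0=np.array(env.get_state()["q"]);q0,e,r,m=goto(q0,*pose(.55,.0,.16,.1,40),8);print(q0,e,m)
TH=float(sys.argv[1]);rng=np.random.default_rng(int(sys.argv[2]))
def rp():
    t=rng.uniform(0,55);a=rng.uniform(-np.pi,np.pi);yaw=rng.uniform(-1.2,1.2)
    p,R=pose(rng.uniform(.45,.66),rng.uniform(-.4,.03),rng.uniform(.2,.42),0,0)
    return p,R@Ro.from_euler("z",yaw).as_matrix()@Ro.from_rotvec(np.radians(t)*np.array([np.cos(a),np.sin(a),0])).as_matrix()
E1=pose(.508,-.385,.09,.25,TH);E2=pose(.508,-.385,.03,.25,TH)
best=[];t0=time.time()
while time.time()-t0<float(sys.argv[3]):
    q=q0;wp=[];mm=9;ok=1
    for k in range(rng.integers(1,4)):
        w=rp();q,e,r,m=goto(q,*w,9);mm=min(mm,m)
        if e>.01 or r>.05 or m<.05: ok=0;break
        wp.append(w)
    if not ok: continue
    q,e,r,m1=goto(q,*E1,12)
    if e>.05: continue
    q,e2,r2,m2=goto(q,*E2,3)
    mm=min(mm,m1,m2)
    best.append((-mm+10*e2+r2+3*e+.03*len(wp),mm,m2,e,e2,q,wp))
best.sort(key=lambda b:b[0])
for b in best[:3]:
    print(b[:6],len(b[6]),[w[0] for w in b[6]])
pickle.dump([(b[:6],b[6]) for b in best[:3]],open("ham%g_%s.pkl"%(TH,sys.argv[2]),"wb"))
E
for a in "35 1" "35 2" "38 1" "32 1"; do OMP_NUM_THREADS=1 OPENBLAS_NUM_THREADS=1 python3 search4.py $a 200 > s_${a// /_}.txt & done; wait; tail -n 5 s_*.txt
```

```text
==> s_32_1.txt <==
this script no longer has the robot

==> s_35_1.txt <==
this script no longer has the robot

==> s_35_2.txt <==
this script no longer has the robot

==> s_38_1.txt <==
[ 0.48  0.25 -0.58  2.35  2.47  0.21 -0.81] 0.016263779348281535 0.0010000000000000009
(np.float64(-0.012989009353874856), np.float64(0.07298900935388017), np.float64(0.07298900935388017), np.float64(1.1188630228279524e-16), np.float64(4.982493048981751e-16), array([ 1.59,  0.96, -1.04,  1.99,  0.68,  0.28,  2.12])) 2 [array([0.61, 0.02, 0.29]), array([ 0.59, -0.37,  0.21])]
(np.float64(0.0017352515234300078), np.float64(0.0582647484765739), np.float64(0.08084284117429716), np.float64(1.3092278833360675e-16), np.float64(3.5135752366389115e-16), array([ 1.59,  0.97, -1.05,  1.98,  0.71,  0.29,  2.09])) 2 [array([ 0.61, -0.14,  0.24]), array([ 0.59, -0.38,  0.37])]
(np.float64(0.004046001846916732), np.float64(0.055953998153091794), np.float64(0.055953998153091794), np.float64(2.391654643720554e-16), np.float64(7.812344074452398e-16), array([ 1.57,  0.94, -1.01,  1.99,  0.59,  0.27,  2.2 ])) 2 [array([ 0.63, -0.05,  0.25]), array([0.49, 0.  , 0.24])]Exception ignored in: <_io.TextIOWrapper mode='rw' encoding='UTF-8'>
Traceback (most recent call last):
BrokenPipeError: [Errno 32] Broken pipe
Exception ignored in: <_io.TextIOWrapper mode='rw' encoding='UTF-8'>
Traceback (most recent call last):
BrokenPipeError: [Errno 32] Broken pipe
Exception ignored in: <_io.TextIOWrapper mode='rw' encoding='UTF-8'>
Traceback (most recent call last):
BrokenPipeError: [Errno 32] Broken pipe
```

```bash
cat > chk.py <<'E'
import pickle
from fast import *
np.set_printoptions(precision=2,suppress=True)
B=pickle.load(open("ham38_1.pkl","rb"))
for b,wp in B[:3]:
    for th in (30,38,44):
        q=b[5];print("plan",th)
        for t in [(.508,-.385,.09,.25,38),(.56,-.25,.14,.2,th),(.58,-.05,.14,.2,th),(.56,.15,.14,.27,th),(.56,.30,.13,.27,th),(.6296,.3342,.10,.27,38),(.6296,.3342,.04,.27,38)]:
            q,e,r,m=goto(q,*pose(*t),12);print("  ",q,"%.3f %.2f %.2f"%(e,r,m))
E
python3 chk.py; python3 path.py .56,.02,.11,.1,40 .55,0,.12,.1,42
```

```text
plan 30
   [ 1.65  0.91 -1.16  1.97  0.62  0.39  2.13] 0.000 0.00 0.16
   [ 1.31  0.6  -1.03  2.03  0.54  0.38  1.78] 0.000 0.00 0.14
   [ 0.71  0.39 -0.73  2.17  0.61  0.21  1.29] 0.004 0.01 0.00
   [-0.01  0.31 -0.39  2.21  0.91  0.21  0.63] 0.004 0.01 0.00
   [-0.4   0.39 -0.29  2.09  1.06  0.34  0.24] 0.000 0.00 0.03
   [-0.66  0.52  0.04  2.03  1.76  0.21 -0.49] 0.001 0.00 0.00
   [-0.49  0.63 -0.18  2.04  2.05  0.35 -0.74] 0.000 0.00 0.12
plan 38
   [ 1.65  0.91 -1.16  1.97  0.62  0.39  2.13] 0.000 0.00 0.16
   [ 1.39  0.64 -1.07  2.1   0.56  0.21  1.81] 0.002 0.01 0.00
   [ 0.61  0.33 -0.56  2.26  1.01  0.21  0.88] 0.074 0.26 0.00
   [ 0.25  0.36 -0.69  2.28  1.95  0.28 -0.36] 0.000 0.00 0.00
   [-0.07  0.48 -0.73  2.16  1.71  0.53 -0.33] 0.000 0.00 0.16
   [-0.11  0.62 -0.68  2.    1.72  0.56 -0.26] 0.000 0.00 0.34
   [-0.12  0.74 -0.67  2.02  1.93  0.61 -0.44] 0.000 0.00 0.39
plan 44
   [ 1.65  0.91 -1.16  1.97  0.62  0.39  2.13] 0.000 0.00 0.16
   [ 1.46  0.69 -1.12  2.14  0.76  0.21  1.67] 0.034 0.12 0.00
   [ 1.07  0.59 -1.13  2.3   2.28  0.32 -0.22] 0.000 0.00 0.00
   [ 
[... 2412 characters left out ...]
 0.000 0.00 0.28
   [-0.18  0.71 -0.58  2.02  1.93  0.56 -0.48] 0.000 0.00 0.33
plan 44
   [ 1.63  0.88 -1.12  1.97  0.54  0.37  2.2 ] 0.000 0.00 0.14
   [ 1.45  0.68 -1.1   2.14  0.64  0.21  1.79] 0.037 0.13 0.00
   [ 0.84  0.37 -0.75  2.32  2.03  0.21 -0.12] 0.084 0.24 0.00
   [ 0.56  0.54 -1.1   2.34  2.13  0.57 -0.43] 0.000 0.00 0.06
   [ 0.18  0.66 -1.09  2.21  1.94  0.83 -0.43] 0.000 0.00 0.14
   [ 0.1   0.76 -0.99  1.99  1.76  0.77 -0.18] 0.000 0.00 0.37
   [ 0.06  0.86 -0.94  2.01  1.93  0.8  -0.31] 0.000 0.00 0.44
.56,.02,.11,.1,40 [ 0.4   0.39 -0.58  2.37  2.52  0.32 -0.87] err 0.0000 0.000 mg 0.08
.55,0,.12,.1,42 [ 0.53  0.38 -0.66  2.4   2.64  0.34 -0.93] err 0.0000 0.000 mg 0.05
```

```bash
cat > nxt2.py <<'E'
import pickle,sys
from fast import *
np.set_printoptions(precision=3,suppress=True)
b=pickle.load(open(sys.argv[1],"rb"))[int(sys.argv[2])];s=env.get_state();p0=np.array(s["tool_pos"]);Ra=np.array(s["tcp_rot"]);q=np.array(s["q"])
for i in map(int,sys.argv[4:]):
    p,R=b[1][i];d=(Ra.T@(p-p0)/.2,rv(Ra.T@R)/np.pi); 
    q,e,r,m=goto(q,p,R,12);print(i,*d,"sim",q,"%.3f %.2f %.2f"%(e,r,m))
for t in sys.argv[3].split("/"):
    q,e,r,m=goto(q,*pose(*map(float,t.split(","))),12);print("sim",q,"%.3f %.2f %.2f"%(e,r,m))
E
python3 go.py .55,0,.14,.1,40; python3 path.py .55,0,.14,.1,40
```

```text
t 22.0 grasp [0.6002 0.1299 0.1143] yaw 0.271 tilt 40.0 q [ 0.14  0.42 -0.51  2.25  2.38  0.28 -0.74] open 0.498 F [0.2 0.2 0.4]
.55,0,.14,.1,40 -> 0.236,-0.555,-0.366,0.035,-0.000,0.042 rows>=2.8
.55,0,.14,.1,40 [ 0.48  0.3  -0.6   2.37  2.54  0.22 -0.87] err 0.0000 0.000 mg 0.01
```

```bash
python3 -m handwheel '[0.236,-0.555,-0.366,0.035,0,0.042,-0.3,0.236,-0.555,-0.366,0.035,0,0.042,-0.3,0.236,-0.555,-0.366,0.035,0,0.042,-0.3,0.236,-0.555,-0.366,0.035,0,0.042,-0.3,0.236,-0.555,-0.366,0.035,0,0.042,-0.3,0.236,-0.555,-0.366,0.035,0,0.042,-0.3]' && python3 go.py && for i in 1 2; do python3 nxt2.py ham38_1.pkl $i .508,-.385,.09,.25,38/.508,-.385,.03,.25,38 0 1; done
```

```text
t: 22.6
tool_pos: [0.5462, 0.0007, 0.1449]
tcp_rot: [[-0.762, -0.101, 0.64], [-0.076, 0.995, 0.066], [-0.643, 0.001, -0.766]]
ft_force: [0.1, -0.0, -0.4]
opening: 0.646
t 22.6 grasp [0.55   0.0011 0.1403] yaw 0.101 tilt 40.0 q [ 0.46  0.3  -0.59  2.37  2.5   0.22 -0.85] open 0.646 F [ 0.1 -0.  -0.4]
0 [-0.497 -0.711 -0.22 ] [ 0.179 -0.069  0.208] sim [ 0.099  0.245 -0.237  2.192  1.596  0.652 -0.681] 0.000 0.00 0.06
1 [-0.749 -1.933 -0.816] [0.216 0.168 0.281] sim [ 0.7    0.447 -0.469  1.377  0.537  1.346  0.771] 0.000 0.00 0.36
sim [ 1.651  0.907 -1.159  1.969  0.626  0.39   2.124] 0.000 0.00 0.15
sim [ 1.587  0.959 -1.043  1.985  0.687  0.285  2.114] 0.000 0.00 0.07
0 [-0.631 -0.303 -0.149] [ 0.216 -0.082  0.283] sim [-0.08   0.332 -0.293  2.047  1.321  0.949 -0.797] 0.000 0.00 0.08
1 [-0.105  0.045 -0.521] [0.063 0.215 0.162] sim [ 0.543  0.26  -0.742  1.934  0.218  1.022  0.841] 0.000 0.00 0.39
sim [ 1.62   0.861 -1.096  1.97   0.469  0.357  2.26 ] 0.000 0.00 0.11
sim [ 1.557  0.924 -0.991  1.986  0.522  0.255  2.26 ] 0.000 0.00 0.04
```

```bash
python3 -m handwheel '[-0.5,-0.71,-0.22,0.179,-0.069,0.208,-0.6,-0.5,-0.71,-0.22,0.179,-0.069,0.208,-0.6,-0.5,-0.71,-0.22,0.179,-0.069,0.208,-0.6,-0.5,-0.71,-0.22,0.179,-0.069,0.208,-0.6,-0.5,-0.71,-0.22,0.179,-0.069,0.208,-0.6,-0.5,-0.71,-0.22,0.179,-0.069,0.208,-0.6,-0.5,-0.71,-0.22,0.179,-0.069,0.208,-0.6,-0.5,-0.71,-0.22,0.179,-0.069,0.208,-0.6]' && python3 go.py && python3 nxt2.py ham38_1.pkl 1 .508,-.385,.09,.25,38/.508,-.385,.03,.25,38 1
```

```text
t: 23.4
tool_pos: [0.6087, -0.1341, 0.2421]
tcp_rot: [[-0.418, 0.681, 0.602], [0.473, 0.729, -0.496], [-0.776, 0.077, -0.626]]
ft_force: [0.2, 0.2, -0.6]
opening: 0.797
t 23.4 grasp [ 0.6124 -0.1371  0.2383] yaw -0.751 tilt 51.2 q [ 0.04  0.24 -0.19  2.19  1.58  0.64 -0.67] open 0.797 F [ 0.2  0.2 -0.6]
1 [-1.04  -0.907  0.189] [0.122 0.209 0.012] sim [ 0.667  0.44  -0.418  1.379  0.514  1.336  0.787] 0.000 0.00 0.36
sim [ 1.64   0.89  -1.136  1.969  0.571  0.377  2.171] 0.000 0.00 0.14
sim [ 1.576  0.946 -1.024  1.985  0.63   0.273  2.165] 0.000 0.00 0.06
```

```bash
python3 -m handwheel '[-1,-0.9,0.19,0.122,0.209,0.012,-0.8,-1,-0.9,0.19,0.122,0.209,0.012,-0.8,-1,-0.9,0.19,0.122,0.209,0.012,-0.8,-1,-0.9,0.19,0.122,0.209,0.012,-0.8,-1,-0.9,0.19,0.122,0.209,0.012,-0.8,-1,-0.9,0.19,0.122,0.209,0.012,-0.8,-1,-0.9,0.19,0.122,0.209,0.012,-0.8,-1,-0.9,0.19,0.122,0.209,0.012,-0.8]' && python3 go.py .508,-.385,.09,.25,38; for th in 35 38 42;do python3 path.py .508,-.385,.09,.25,$th .508,-.385,.03,.25,$th; python3 path.py .53,-.36,.2,.6,25 .508,-.385,.09,.25,$th .508,-.385,.03,.25,$th; done
```

```text
t: 24.2
tool_pos: [0.5889, -0.3902, 0.3636]
tcp_rot: [[-0.568, 0.822, -0.045], [0.787, 0.526, -0.323], [-0.242, -0.219, -0.945]]
ft_force: [0.7, -0.7, -0.6]
opening: 0.9
t 24.2 grasp [ 0.5886 -0.3921  0.358 ] yaw -1.001 tilt 19.0 q [ 0.48  0.41 -0.13  1.4   0.39  1.28  0.86] open 0.9 F [ 0.7 -0.7 -0.6]
.508,-.385,.09,.25,38 -> 0.582,-0.042,1.283,-0.232,-0.157,-0.333 rows>=9.1
.508,-.385,.09,.25,35 [ 1.53  0.77 -0.97  1.96  0.24  0.36  2.43] err 0.0000 0.000 mg 0.14
.508,-.385,.03,.25,35 [ 1.47  0.85 -0.89  1.98  0.29  0.26  2.44] err 0.0000 0.000 mg 0.05
.53,-.36,.2,.6,25 [ 1.37  0.61 -0.92  1.73  0.09  0.84  2.66] err 0.0002 0.046 mg 0.00
.508,-.385,.09,.25,35 [ 1.48  0.73 -0.89  1.96  0.03  0.35  2.61] err 0.0000 0.000 mg 0.02
.508,-.385,.03,.25,35 [ 1.43  0.81 -0.82  1.98  0.07  0.25  2.63] err 0.0000 0.000 mg 0.03
.508,-.385,.09,.25,38 [ 1.58  0.81 -1.02  1.97  0.25  0.33  2.45] err 0.0000 0.000 mg 0.10
.508,-.385,.03,.25,38 [ 1.52  0.89 -0.93  1.99  0.3   0.23  2.46] err 0.0000 0.000 mg 0.02
.53,-.36,.2,.6,25 [ 1.37  0.61 -0.92  1.73  0.09  0.84  2.66] err 0.0002 0.046 mg 0.00
.508,-.385,.09,.25,38 [ 1.53  0.76 -0.93  1.97  0.02  0.32  2.66] err 0.0000 0.000 mg 0.00
.508,-.385,.03,.25,38 [ 1.49  0.86 -0.88  1.99  0.08  0.22  2.66] err 0.0000 0.000 mg 0.00
.508,-.385,.09,.25,42 [ 1.64  0.87 -1.07  1.99  0.28  0.29  2.47] err 0.0000 0.000 mg 0.04
.508,-.385,.03,.25,42 [ 1.59  0.95 -0.99  2.    0.33  0.21  2.48] err 0.0043 0.015 mg 0.00
.53,-.36,.2,.6,25 [ 1.37  0.61 -0.92  1.73  0.09  0.84  2.66] err 0.0002 0.046 mg 0.00
.508,-.385,.09,.25,42 [ 1.6   0.83 -1.01  1.99  0.07  0.28  2.66] err 0.0000 0.000 mg 0.00
.508,-.385,.03,.25,42 [ 1.56  0.92 -0.95  2.    0.15  0.21  2.65] err 0.0071 0.024 mg 0.00
```

```bash
python3 go.py .52,-.385,.16,.25,35 .508,-.385,.09,.25,35;  python3 path.py .52,-.385,.16,.25,35 .508,-.385,.09,.25,35 .508,-.385,.028,.25,35
```

```text
t 24.2 grasp [ 0.5886 -0.3921  0.358 ] yaw -1.001 tilt 19.0 q [ 0.48  0.41 -0.13  1.4   0.39  1.28  0.86] open 0.9 F [ 0.7 -0.7 -0.6]
.52,-.385,.16,.25,35 -> 0.462,-0.068,0.948,-0.223,-0.143,-0.338 rows>=9.0
.508,-.385,.09,.25,35 -> 0.581,-0.041,1.282,-0.223,-0.143,-0.338 rows>=9.0
.52,-.385,.16,.25,35 [ 1.53  0.65 -0.99  1.9   0.06  0.48  2.52] err 0.0000 0.000 mg 0.14
.508,-.385,.09,.25,35 [ 1.5   0.74 -0.92  1.96  0.11  0.35  2.55] err 0.0000 0.000 mg 0.11
.508,-.385,.028,.25,35 [ 1.44  0.83 -0.84  1.98  0.15  0.25  2.56] err 0.0000 0.000 mg 0.04
```

```bash
python3 -m handwheel '[0.46,-0.07,0.948,-0.223,-0.143,-0.338,-1,0.46,-0.07,0.948,-0.223,-0.143,-0.338,-1,0.46,-0.07,0.948,-0.223,-0.143,-0.338,-1,0.46,-0.07,0.948,-0.223,-0.143,-0.338,-1,0.46,-0.07,0.948,-0.223,-0.143,-0.338,-1,0.46,-0.07,0.948,-0.223,-0.143,-0.338,-1,0.46,-0.07,0.948,-0.223,-0.143,-0.338,-1,0.46,-0.07,0.948,-0.223,-0.143,-0.338,-1,0.46,-0.07,0.948,-0.223,-0.143,-0.338,-1,0.46,-0.07,0.948,-0.223,-0.143,-0.338,-1,0.46,-0.07,0.948,-0.223,-0.143,-0.338,-1,0.46,-0.07,0.948,-0.223,-0.143,-0.338,-1]' && python3 go.py .508,-.385,.06,.25,35 .508,-.385,.028,.25,35;  python3 path.py .508,-.385,.06,.25,35 .508,-.385,.028,.25,35
```

```text
t: 25.4
tool_pos: [0.5174, -0.3763, 0.1619]
tcp_rot: [[-0.794, -0.255, 0.552], [-0.207, 0.967, 0.15], [-0.572, 0.004, -0.82]]
ft_force: [0.2, 0.1, -0.4]
opening: 1.006
t 25.4 grasp [ 0.5207 -0.3754  0.157 ] yaw 0.258 tilt 34.9 q [ 1.52  0.66 -1.01  1.92  0.11  0.47  2.47] open 1.006 F [ 0.2  0.1 -0.4]
.508,-.385,.06,.25,35 -> 0.338,-0.032,0.356,0.003,-0.001,0.001 rows>=2.0
.508,-.385,.028,.25,35 -> 0.429,-0.033,0.487,0.003,-0.001,0.001 rows>=2.6
.508,-.385,.06,.25,35 [ 1.48  0.79 -0.9   1.97  0.18  0.3   2.51] err 0.0000 0.000 mg 0.09
.508,-.385,.028,.25,35 [ 1.45  0.84 -0.86  1.98  0.21  0.25  2.51] err 0.0000 0.000 mg 0.04
```

```bash
python3 -m handwheel '[0.338,-0.032,0.356,0.003,0,0,-1,0.338,-0.032,0.356,0.003,0,0,-1,0.338,-0.032,0.356,0.003,0,0,-1,0.338,-0.032,0.356,0.003,0,0,-1,0.429,-0.033,0.487,0.003,0,0,-1,0.429,-0.033,0.487,0.003,0,0,-1,0.429,-0.033,0.487,0.003,0,0,-1,0.429,-0.033,0.487,0.003,0,0,-1]' && python3 go.py .508,-.385,.028,.25,35
python3 - <<'E'
from h import *
c=cam("top");im=cv2.cvtColor(c["image"],cv2.COLOR_RGB2BGR)[170:320,330:510];cv2.imwrite("pics/e.png",cv2.resize(im,None,fx=3.5,fy=3.5))
E
```

```text
t: 26.2
tool_pos: [0.5062, -0.3872, 0.0358]
tcp_rot: [[-0.791, -0.25, 0.558], [-0.208, 0.968, 0.139], [-0.575, -0.006, -0.818]]
ft_force: [-0.2, -0.5, 0.2]
opening: 1.001
t 26.2 grasp [ 0.5095 -0.3864  0.0308] yaw 0.253 tilt 35.1 q [ 1.44  0.83 -0.86  1.98  0.21  0.24  2.5 ] open 1.001 F [-0.2 -0.5  0.2]
.508,-.385,.028,.25,35 -> 0.013,0.008,0.008,-0.001,0.001,0.002 rows>=0.1
```

View pics/e.png

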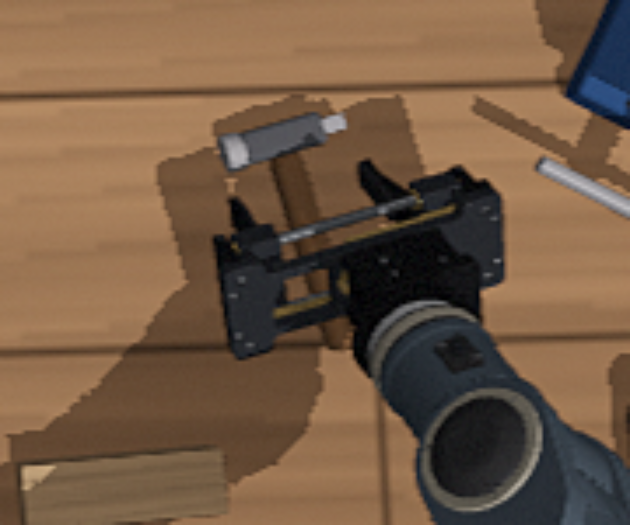

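```bash
python3 -m handwheel '[0.012,0.005,0.008,0,0,0,1,0.012,0.005,0.008,0,0,0,1,0.012,0.005,0.008,0,0,0,1,0.012,0.005,0.008,0,0,0,1,0.012,0.005,0.008,0,0,0,1,0.012,0.005,0.008,0,0,0,1,0.012,0.005,0.008,0,0,0,1,0.012,0.005,0.008,0,0,0,1,0.012,0.005,0.008,0,0,0,1,0.012,0.005,0.008,0,0,0,1,0.012,0.005,0.008,0,0,0,1,0.012,0.005,0.008,0,0,0,1]' 58 && python3 go.py .52,-.37,.10,.25,35; for th in 25 30 35; do python3 path.py .52,-.37,.10,.25,35 .56,-.25,.14,.2,$th .58,-.1,.16,.2,$th .56,.08,.16,.27,$th .54,.2,.15,.27,$th .55,.31,.14,.27,40 .6296,.3342,.10,.27,38 .6296,.3342,.04,.27,38;done
```

```text
t: 27.45
tool_pos: [0.5034, -0.386, 0.0302]
tcp_rot: [[-0.793, -0.25, 0.556], [-0.206, 0.968, 0.142], [-0.573, -0.002, -0.819]]
ft_force: [0.5, 0.7, 0.3]
opening: 0.247
t 27.45 grasp [ 0.5067 -0.3851  0.0253] yaw 0.253 tilt 35.0 q [ 1.44  0.83 -0.86  1.99  0.21  0.24  2.5 ] open 0.247 F [0.5 0.7 0.3]
.52,-.37,.10,.25,35 -> -0.282,0.056,-0.258,-0.000,-0.000,0.001 rows>=1.5
.52,-.37,.10,.25,35 [ 1.48  0.73 -0.94  1.96  0.16  0.35  2.46] err 0.0000 0.000 mg 0.10
.56,-.25,.14,.2,25 [ 1.06  0.48 -0.73  2.    0.13  0.42  2.11] err 0.0000 0.000 mg 0.14
.58,-.1,.16,.2,25 [ 0.72  0.35 -0.63  2.08  0.16  0.36  1.79] err 0.0000 0.000 mg 0.15
.56,.08,.16,.27,25 [ 0.22  0.28 -0.48  2.16  0.32  0.32  1.34] err 0.0000 0.000 mg 0.11
.54,.2,.15,.27,25 [-0.21  0.28 -0.29  2.15  0.54  0.33  0.89] err 0.0000 0.000 mg 0.10
.55,.31,.14,.27,40 [-0.84  0.36  0.17  2.22  1.9   0.23 -0.7 ] err 0.0000 0.000 mg 0.00
.6296,.3342,.10,.27,38 [-0.69  0.52  0.07  2.04  1.77  0.21 -0.51] err 0.0051 0.018 mg 0.00
.6296,.3342,.04,.27,38 [-0.51  0.63 -0.16  2.04  2.07  0.34 -0.76] err 0.0000 0.000 mg 0.11
.52,-.37,.10,.
[... 707 characters left out ...]
10,.25,35 [ 1.48  0.73 -0.94  1.96  0.16  0.35  2.46] err 0.0000 0.000 mg 0.10
.56,-.25,.14,.2,35 [ 1.25  0.54 -0.89  2.08  0.07  0.23  2.24] err 0.0000 0.000 mg 0.02
.58,-.1,.16,.2,35 [ 0.86  0.36 -0.74  2.18  0.04  0.21  1.95] err 0.0264 0.091 mg 0.00
.56,.08,.16,.27,35 [ 0.09  0.23 -0.3   2.28  0.45  0.21  1.21] err 0.0493 0.169 mg 0.00
.54,.2,.15,.27,35 [-0.55  0.25  0.07  2.29  1.48  0.21 -0.09] err 0.0308 0.106 mg 0.00
.55,.31,.14,.27,40 [-0.62  0.36 -0.09  2.21  1.82  0.31 -0.58] err 0.0000 0.000 mg 0.03
.6296,.3342,.10,.27,38 [-0.62  0.52 -0.02  2.03  1.74  0.23 -0.46] err 0.0000 0.000 mg 0.02
.6296,.3342,.04,.27,38 [-0.46  0.63 -0.23  2.04  2.03  0.37 -0.7 ] err 0.0000 0.000 mg 0.14
```

```bash
python3 -m handwheel '[-0.15,0.03,-0.13,0,0,0,1,-0.282,0.056,-0.258,0,0,0,1,-0.282,0.056,-0.258,0,0,0,1,-0.282,0.056,-0.258,0,0,0,1,-0.282,0.056,-0.258,0,0,0,1]' && python3 go.py .56,-.25,.15,.2,24 .57,-.15,.18,.2,20; for th in 15 20; do python3 path.py .56,-.25,.15,.2,24 .57,-.1,.18,.2,$th .53,.08,.18,.27,$th .51,.18,.18,.27,$th; done
```

```text
t: 27.95
tool_pos: [0.5147, -0.3708, 0.1026]
tcp_rot: [[-0.795, -0.25, 0.553], [-0.205, 0.968, 0.143], [-0.571, 0.0, -0.821]]
ft_force: [-0.4, 0.3, -3.5]
opening: 0.25
t 27.95 grasp [ 0.518  -0.37    0.0976] yaw 0.252 tilt 34.8 q [ 1.47  0.72 -0.94  1.97  0.16  0.34  2.46] open 0.25 F [-0.4  0.3 -3.5]
.56,-.25,.15,.2,24 -> -0.445,0.529,-0.013,0.008,0.060,0.014 rows>=2.8
.57,-.15,.18,.2,20 -> -0.674,1.001,-0.036,0.008,0.082,0.015 rows>=4.8
.56,-.25,.15,.2,24 [ 1.06  0.47 -0.73  1.98  0.13  0.46  2.1 ] err 0.0000 0.000 mg 0.15
.57,-.1,.18,.2,15 [ 0.67  0.35 -0.62  1.97  0.21  0.64  1.72] err 0.0000 0.000 mg 0.29
.53,.08,.18,.27,15 [ 0.35  0.27 -0.65  2.07  0.29  0.6   1.37] err 0.0000 0.000 mg 0.38
.51,.18,.18,.27,15 [ 0.11  0.27 -0.63  2.07  0.37  0.62  1.08] err 0.0000 0.000 mg 0.37
.56,-.25,.15,.2,24 [ 1.06  0.47 -0.73  1.98  0.13  0.46  2.1 ] err 0.0000 0.000 mg 0.15
.57,-.1,.18,.2,20 [ 0.72  0.33 -0.65  2.03  0.17  0.52  1.76] err 0.0000 0.000 mg 0.26
.53,.08,.18,.27,20 [ 0.36  0.24 -0.64  2.13  0.29  0.48  1.36] err 0.0000 0.000 mg 0.27
.51,.18,.18,.27,20 [ 0.08  0.24 -0.59  2.13  0.42  0.51  1.03] err 0.0000 0.000 mg 0.28
```

```bash
python3 -m handwheel '[-0.445,0.53,-0.013,0.008,0.06,0.014,1,-0.445,0.53,-0.013,0.008,0.06,0.014,1,-0.445,0.53,-0.013,0.008,0.06,0.014,1,-0.67,1,-0.036,0.008,0.09,0.015,1,-0.67,1,-0.036,0.008,0.09,0.015,1,-0.67,1,-0.036,0.008,0.09,0.015,1,-0.67,1,-0.036,0.008,0.09,0.015,1]' && python3 go.py .55,-.02,.18,.2,17 .53,.03,.18,.2,17;  python3 path.py .55,-.02,.18,.2,17 .51,.15,.18,.27,17
```

```text
t: 28.65
tool_pos: [0.5683, -0.1483, 0.1861]
tcp_rot: [[-0.928, -0.203, 0.314], [-0.193, 0.979, 0.062], [-0.32, -0.003, -0.947]]
ft_force: [-0.4, -1.2, -2.4]
opening: 0.249
t 28.65 grasp [ 0.5702 -0.1479  0.1804] yaw 0.204 tilt 18.7 q [ 0.79  0.36 -0.66  1.98  0.17  0.57  1.84] open 0.249 F [-0.4 -1.2 -2.4]
.55,-.02,.18,.2,17 -> -0.030,0.647,0.010,-0.000,0.009,0.002 rows>=2.6
.53,.03,.18,.2,17 -> 0.014,0.912,-0.006,-0.000,0.009,0.002 rows>=3.6
.55,-.02,.18,.2,17 [ 0.54  0.28 -0.63  2.06  0.23  0.56  1.55] err 0.0000 0.000 mg 0.35
.51,.15,.18,.27,17 [ 0.19  0.25 -0.64  2.11  0.36  0.56  1.15] err 0.0000 0.000 mg 0.34
```

Next hop, then a waypoint search for the approach to the wide tray.

```bash
python3 -m handwheel '[0.014,0.91,0,0,0.009,0.002,1,0.014,0.91,0,0,0.009,0.002,1,0.014,0.91,0,0,0.009,0.002,1,0.014,0.91,0,0,0.009,0.002,1,0.014,0.91,0,0,0.009,0.002,1]' && python3 go.py .51,.15,.18,.27,17
cat > search5.py <<'E'
from fast import *
import time,pickle
np.set_printoptions(precision=2,suppress=True)
q0=np.array(env.get_state()["q"]);rng=np.random.default_rng(3)
def rp():
    t=rng.uniform(5,50);a=rng.uniform(-np.pi,np.pi);yaw=rng.uniform(-.6,1.)
    p,R=pose(rng.uniform(.42,.52),rng.uniform(.05,.33),rng.uniform(.18,.32),0,0)
    return p,R@Ro.from_euler("z",yaw).as_matrix()@Ro.from_rotvec(np.radians(t)*np.array([np.cos(a),np.sin(a),0])).as_matrix()
EE=[pose(.535,.308,.13,.27,39),pose(.6296,.3342,.10,.27,38),pose(.6296,.3342,.04,.27,38)]
best=[];t0=time.time()
while time.time()-t0<120:
    q=q0;wp=[];mm=9;ok=1
    for k in range(rng.integers(1,4)):
        w=rp();q,e,r,m=goto(q,*w,9);mm=min(mm,m)
        if e>.01 or r>.05 or m<.06: ok=0;break
        wp.append(w)
    if not ok: continue
    er=0
    for E in EE:
        q,e,r,m=goto(q,*E,10);mm=min(mm,m);er=max(er,e)
        if e>.03: break
    best.append((-min(mm,.2)+10*er+.04*len(wp),mm,er,0,0,q,wp))
best.sort(key=lambda b:b[0])
for b in best[:4]: print(b[:6],len(b[6]),[(w[0],w[1][:,2]) for w in b[6]])
pickle.dump([(b[:6],b[6]) for b in best[:4]],open("carry.pkl","wb"))
E
python3 search5.py
```

```text
t: 29.15
tool_pos: [0.5283, 0.0306, 0.1841]
tcp_rot: [[-0.937, -0.198, 0.287], [-0.189, 0.98, 0.058], [-0.293, 0.0, -0.956]]
ft_force: [0.2, 0.8, -2.8]
opening: 0.252
t 29.15 grasp [0.53   0.0309 0.1783] yaw 0.199 tilt 17.0 q [ 0.43  0.25 -0.64  2.11  0.27  0.55  1.4 ] open 0.252 F [ 0.2  0.8 -2.8]
.51,.15,.18,.27,17 -> -0.021,0.603,-0.002,-0.006,0.000,-0.022 rows>=2.4
(np.float64(-0.15999999999999945), np.float64(0.22552929411293562), np.float64(5.551115123125783e-17), 0, 0, array([-0.25,  0.68, -0.49,  2.03,  1.95,  0.5 , -0.53])) 1 [(array([0.47, 0.21, 0.27]), array([ 0.65, -0.37, -0.67]))]
(np.float64(-0.15999999999999906), np.float64(0.21547273665052888), np.float64(9.437916079723832e-17), 0, 0, array([-0.27,  0.68, -0.47,  2.03,  1.95,  0.5 , -0.54])) 1 [(array([0.45, 0.18, 0.2 ]), array([ 0.48, -0.54, -0.69]))]
(np.float64(-0.159999999999999), np.float64(0.2128541424278039), np.float64(1.0007415106216802e-16), 0, 0, array([-0.27,  0.68, -0.47,  2.03,  1.95,  0.49, -0.54])) 1 [(array([0.44, 0.1 , 0.27]), array([ 0.37, -0.6 , -0.71]))]
(np.float64(-0.159999999999999), np.float64(0.22416547473877735), np.float64(1.0007415106216802e-16), 0, 0, array([-0.23,  0.69, -0.53,  2.02,  1.94,  0.52, -0.51])) 1 [(array([0.48, 0.18, 0.3 ]), array([ 0.63, -0.19, -0.75]))]
```

```bash
python3 nxt2.py carry.pkl 1 .535,.308,.13,.27,39/.6296,.3342,.10,.27,38/.6296,.3342,.04,.27,38 0
```

```text
0 [ 0.223  0.796 -0.155] [ 0.222 -0.006 -0.127] sim [-0.451  0.343 -0.544  2.156  1.031  1.24   0.444] 0.000 0.00 0.26
sim [-0.29   0.404 -0.504  2.213  1.766  0.463 -0.486] 0.000 0.00 0.24
sim [-0.292  0.56  -0.436  2.013  1.703  0.425 -0.32 ] 0.000 0.00 0.22
sim [-0.265  0.677 -0.474  2.027  1.952  0.496 -0.54 ] 0.000 0.00 0.27
```

```bash
python3 -m handwheel '[0.223,0.8,-0.155,0.222,-0.006,-0.127,1,0.223,0.8,-0.155,0.222,-0.006,-0.127,1,0.223,0.8,-0.155,0.222,-0.006,-0.127,1,0.223,0.8,-0.155,0.222,-0.006,-0.127,1,0.223,0.8,-0.155,0.222,-0.006,-0.127,1,0.223,0.8,-0.155,0.222,-0.006,-0.127,1,0.223,0.8,-0.155,0.222,-0.006,-0.127,1]' && python3 go.py .535,.308,.14,.27,37; python3 path.py .535,.308,.14,.27,37 .6296,.3342,.10,.27,37 .6296,.3342,.04,.27,37
```

```text
t: 29.85
tool_pos: [0.4477, 0.1755, 0.1979]
tcp_rot: [[-0.83, -0.288, 0.478], [-0.536, 0.65, -0.539], [-0.155, -0.704, -0.693]]
ft_force: [-0.3, -1.0, -3.6]
opening: 0.247
t 29.85 grasp [0.4506 0.1722 0.1937] yaw 0.417 tilt 46.1 q [-0.42  0.36 -0.58  2.15  1.04  1.26  0.43] open 0.247 F [-0.3 -1.  -3.6]
.535,.308,.14,.27,37 -> -0.659,0.493,0.030,-0.208,-0.110,0.145 rows>=5.8
.535,.308,.14,.27,37 [-0.25  0.39 -0.54  2.19  1.59  0.45 -0.31] err 0.0000 0.000 mg 0.23
.6296,.3342,.10,.27,37 [-0.25  0.57 -0.48  2.    1.64  0.44 -0.25] err 0.0000 0.000 mg 0.23
.6296,.3342,.04,.27,37 [-0.25  0.68 -0.49  2.02  1.9   0.49 -0.48] err 0.0000 0.000 mg 0.27
```

```bash
python3 -m handwheel '[-0.3,0.25,0.02,-0.208,-0.11,0.145,1,-0.3,0.25,0.02,-0.208,-0.11,0.145,1,-0.3,0.25,0.02,-0.208,-0.11,0.145,1,-0.3,0.25,0.02,-0.208,-0.11,0.145,1,-0.3,0.25,0.02,-0.208,-0.11,0.145,1,-0.3,0.25,0.02,-0.208,-0.11,0.145,1,-0.66,0.49,0.03,-0.208,-0.11,0.145,1,-0.66,0.49,0.03,-0.208,-0.11,0.145,1,-0.66,0.49,0.03,-0.208,-0.11,0.145,1,-0.66,0.49,0.03,-0.208,-0.11,0.145,1]' && python3 go.py .6296,.3342,.095,.27,37 .6296,.3342,.034,.27,37
python3 - <<'E'
from fit import *
c=cam("top");d=cam("scene")
im=cv2.cvtColor(d["image"],cv2.COLOR_RGB2BGR)[160:400,230:470];cv2.imwrite("pics/f.png",cv2.resize(im,None,fx=2.4,fy=2.4))
E
```

```text
t: 30.85
tool_pos: [0.5351, 0.3023, 0.1488]
tcp_rot: [[-0.768, -0.26, 0.585], [-0.206, 0.966, 0.158], [-0.606, 0.001, -0.796]]
ft_force: [0.1, -1.0, -2.8]
opening: 0.247
t 30.85 grasp [0.5386 0.3032 0.144 ] yaw 0.263 tilt 37.3 q [-0.25  0.38 -0.54  2.18  1.58  0.45 -0.3 ] open 0.247 F [ 0.1 -1.  -2.8]
.6296,.3342,.095,.27,37 -> -0.233,0.031,0.486,-0.001,0.002,-0.002 rows>=2.2
.6296,.3342,.034,.27,37 -> -0.049,0.031,0.728,-0.001,0.002,-0.002 rows>=2.9
```

View pics/f.png

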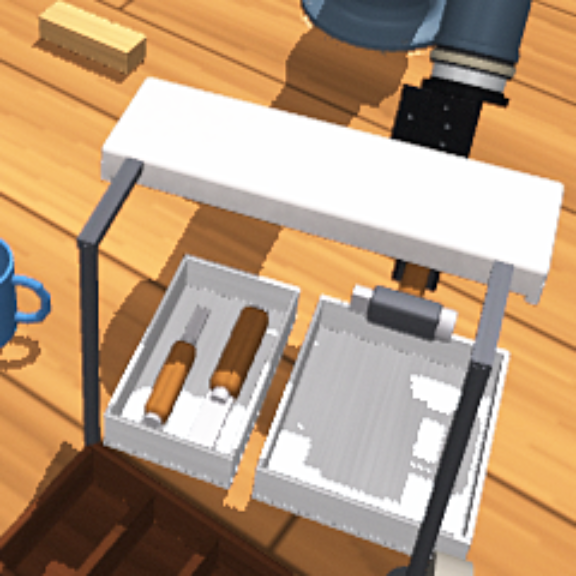

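```bash
python3 -m handwheel '[-0.12,0.02,0.24,0,0.002,0,1,-0.233,0.028,0.486,0,0.002,0,1,-0.233,0.028,0.486,0,0.002,0,1,-0.233,0.028,0.486,0,0.002,0,1,-0.233,0.028,0.486,0,0.002,0,1,-0.14,0.028,0.607,0,0.002,0,1,-0.05,0.028,0.725,0,0.002,0,1,-0.05,0.028,0.725,0,0.002,0,1,-0.05,0.028,0.725,0,0.002,0,1,-0.05,0.028,0.725,0,0.002,0,1]' && python3 go.py .6296,.3342,.034,.27,37
```

```text
t: 31.95
tool_pos: [0.6251, 0.3368, 0.0434]
tcp_rot: [[-0.768, -0.266, 0.583], [-0.211, 0.964, 0.161], [-0.605, 0.001, -0.796]]
ft_force: [-0.5, 0.4, -2.0]
opening: 0.247
t 31.95 grasp [0.6286 0.3378 0.0386] yaw 0.269 tilt 37.2 q [-0.27  0.68 -0.5   2.02  1.9   0.51 -0.49] open 0.247 F [-0.5  0.4 -2. ]
.6296,.3342,.034,.27,37 -> 0.014,-0.019,0.018,-0.000,0.001,-0.000 rows>=0.1
```

```bash
python3 -m handwheel '[0.014,-0.01,0.018,0,0,0,1,0.014,-0.01,0.018,0,0,0,1,0.014,-0.01,0.018,0,0,0,1,0.014,-0.01,0.018,0,0,0,0,0.014,-0.01,0.018,0,0,0,0,0.014,-0.01,0.018,0,0,0,0,0.014,-0.01,0.018,0,0,0,0,0.014,-0.01,0.018,0,0,0,0]' && python3 go.py .628,.337,.09,.27,37 .535,.308,.14,.27,37
```

```text
t: 32.75
tool_pos: [0.6252, 0.3343, 0.0364]
tcp_rot: [[-0.769, -0.265, 0.581], [-0.211, 0.964, 0.16], [-0.603, 0.0, -0.798]]
ft_force: [-0.7, 0.4, 0.4]
opening: 0.487
t 32.75 grasp [0.6287 0.3353 0.0316] yaw 0.268 tilt 37.1 q [-0.26  0.69 -0.5   2.02  1.92  0.51 -0.51] open 0.487 F [-0.7  0.4  0.4]
.628,.337,.09,.27,37 -> -0.175,0.009,-0.234,-0.000,0.000,-0.000 rows>=1.2
.535,.308,.14,.27,37 -> 0.062,-0.007,-0.727,-0.000,0.000,-0.000 rows>=2.9
```

```bash
python3 -m handwheel '[-0.06,0,-0.08,0,0,0,0,-0.175,0.005,-0.234,0,0,0,0,-0.175,0.005,-0.234,0,0,0,0,0.062,-0.007,-0.727,0,0,0,0,0.062,-0.007,-0.727,0,0,0,0,0.062,-0.007,-0.727,0,0,0,0,0.062,-0.007,-0.9,0,0,0,0,0.062,-0.007,-0.9,0,0,0,0,0.062,-0.007,-0.9,0,0,0,0]' && python3 go.py
python3 - <<'E'
from fit import *
np.set_printoptions(precision=4,suppress=True)
d=cam("scene");c=cam("top")
im=cv2.cvtColor(d["image"],cv2.COLOR_RGB2BGR)[130:420,130:470];cv2.imwrite("pics/g.png",cv2.resize(im,None,fx=2,fy=2))
N=(.6632,.1672);W=(.618,.331)
for n,p,o,a,b in(("hammer",[.635,.337,.27],W,-.11,.045),("chisel_big",[.643,.186,.27],N,-.075,.09),("chisel_small",[.673,.1435,.3+np.pi],N,-.065,.075)):
    r=fit([d],n,p);print(n,r)
    for e in(a,b):
        P=np.array([r[0][0]+e*np.cos(r[0][2])-o[0],r[0][1]+e*np.sin(r[0][2])-o[1]]);print("  tray xy",P@[.964,.267],P@[-.267,.964])
for k in("sanding_block","tape_measure","glue","tin","mug","offcut"):
    print(k,[ray(q,r["point"],0)[:2] for q in(c,d) for r in env.pinpoint(q,k)[:1]])
E
```

```text
t: 33.65
tool_pos: [0.512, 0.3017, 0.1731]
tcp_rot: [[-0.768, -0.265, 0.583], [-0.211, 0.964, 0.16], [-0.604, 0.0, -0.797]]
ft_force: [-0.4, -0.2, 0.1]
opening: 0.502
t 33.65 grasp [0.5155 0.3026 0.1683] yaw 0.268 tilt 37.2 q [-0.28  0.3  -0.53  2.2   1.44  0.43 -0.2 ] open 0.502 F [-0.4 -0.2  0.1]
hammer (array([0.6289, 0.3347, 0.2759]), np.float64(0.3460285204991087), 1)
  tray xy -0.09852441654820224 5.995174052383876e-05
  tray xy 0.05651841589051672 0.0009401417082827076
chisel_big (array([0.6427, 0.1856, 0.2723]), np.float64(0.2174433409727527), 1)
  tray xy -0.08990250825934762 0.023039160326079573
  tray xy 0.0751453743491069 0.02338997575587905
chisel_small (array([0.354 , 0.2987, 4.987 ]), np.float64(0.9366640291577496), 1)
  tray xy -0.2632722886005621 0.2743822969323495
  tray xy -0.26265852834487674 0.13434269789568942
sanding_block [array([0.4039, 0.0002])]
tape_measure [array([ 0.7163, -0.2246]), array([ 0.7233, -0.2166])]
glue [array([ 0.7922, -0.1329]), array([ 0.8049, -0.1376])]
tin [array([ 0.7305, -0.2988]), array([ 0.7374, -0.3107])]
mug [array([ 0.7366, -0.0432]), array([ 0.7467, -0.0495])]
offcut [array([ 0.3158, -0.2479]), array([ 0.3146, -0.2469])]
```

View pics/g.png

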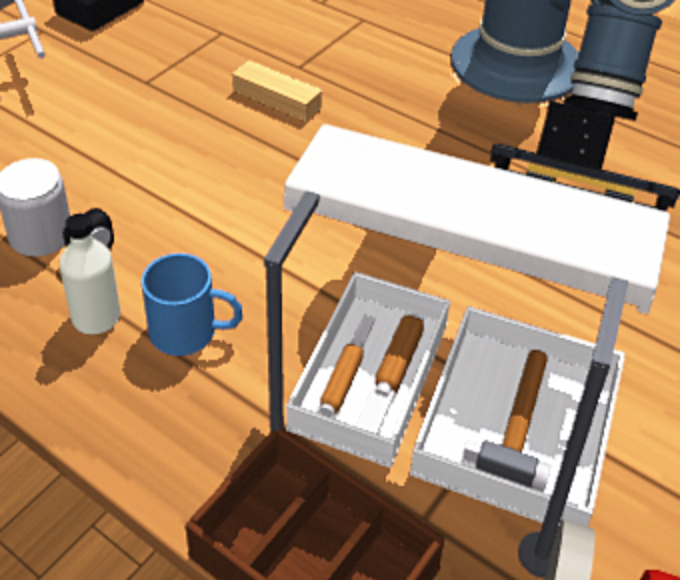

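Run:
```python
from fit import *
np.set_printoptions(precision=3,suppress=True)
d=cam("scene");c=cam("top")
N=np.array((.6632,.1672));W=np.array((.618,.331))
for k,z,o in(("hammer_butt",.017,W),("hammer_head",.017,W),("chisel_big_butt",.018,N),("chisel_big_tip",.018,N),("chisel_small_butt",.016,N),("chisel_small_tip",.016,N)):
    for n,q in(("s",d),("t",c)):
        for r in env.pinpoint(q,k)[:2]:
            P=ray(q,r["point"],z)[:2]-o;print(k,n,round(r["score"],2),np.array([P@[.964,.267],P@[-.267,.964]]))
```

```text
hammer_butt s 0.57 [-0.098 -0.001]
hammer_butt s 0.19 [ 0.003 -0.001]
hammer_butt t 0.83 [-0.083  0.007]
hammer_head s 0.91 [ 0.066 -0.002]
hammer_head s 0.6 [ 0.08  -0.147]
chisel_big_butt t 0.84 [-0.084  0.032]
chisel_big_butt t 0.58 [-0.059 -0.47 ]
chisel_big_tip s 0.66 [ 0.016 -0.033]
chisel_big_tip s 0.17 [ 0.002 -0.021]
chisel_small_butt s 0.72 [ 0.075 -0.022]
chisel_small_butt s 0.38 [-0.073 -0.026]
chisel_small_butt t 0.71 [ 0.041 -0.334]
chisel_small_butt t 0.69 [ 0.016 -0.232]
chisel_small_tip s 0.77 [-0.065 -0.024]
chisel_small_tip s 0.36 [-0.043 -0.461]
chisel_small_tip t 0.67 [-0.069 -0.022]
```

```bash
python3 -c "
from rig import env
s=env.get_state();print(s['t'],s['ft_force']);print(env.close_job())"
```

```text
35.2 [ 0.54883189 -0.18553051  0.73683329]
the job is handed in; nothing more can be done
None
```

Both chisels are lying in the narrow tray and the hammer is in the wide tray, and the job was handed in at 35.2 s of the 72 s. I gripped each tool with the gripper slanted 35–40° and went in under the lamp from the near side. I released each tool close to the tray floor. I then backed the arm out until it touched nothing.

**What the last checks showed** (positions in each tray's own frame):

| Tool | Measured x | Measured y | Limits |
|---|---|---|---|
| Large chisel | −90 to +75 mm | about +23 mm | ±102, ±57 mm |
| Small chisel | about −70 to +70 mm | about −25 mm | ±102, ±57 mm |
| Hammer | butt between −98 and −83 mm, head +57 to +66 mm | about 0 mm | ±102, ±87 mm |

- **Bystanders:** they look upright and where they were, with the measured points within about 15 mm of the first readings. That is roughly the scatter of the detector; the sanding block was found in only one view.
- **Forces:** no reading of the wrist force taken after a move exceeded about 7 N, and I saw no sign of touching the lamp.

**Checks that failed or disagreed:**
- **Hammer butt:** the two cameras differ by 15 mm (−98 and −83 mm). Both are inside the limit, and in the picture the hammer lies flat inside the walls.
- **Small chisel:** the last outline fit locked onto something else. I relied on the earlier fit and the point detections instead.
- **Large chisel tip:** the last point detections were wrong, so that position comes from the outline fit.
- **Early arm motion:** the arm first ran into joint limits near the tools and stopped short of its targets. I worked out its kinematics and brought it round another way.

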